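# Cross-tighten the window clamps of a specimen chamber

## Task

The window of the specimen chamber is held by four blade-headed clamp screws, to be tightened clockwise in two rounds in cross order. The first round is half done: the screw on the right of the hose stub (as you face the stub) and the one diagonally opposite already grip, the other two are loose. Take the T-handled key from its holder and with it, never forcing it down, finish the first round on the two loose screws (run each down until you feel it grip, then about 15 degrees more), then do the second round in cross order (any screw, its diagonal opposite, a third, its opposite), giving each about 30 degrees more and overtightening none, and stand the key upright back in its holder, with the other things left where they are.

Things in the scene. Friction and masses are not known exactly. Their poses are not given: they have to be found in the camera images.
- chamber: fixed cream instrument box 180 x 180 x 28 mm with a round glass window (68 across) in a black rubber rim (92 across, 36 above the bench) at its centre, four clamp screws with toes round it, and a steel hose stub sticking out 30 mm from its +x side; origin at the centre of its underside, z up; its axes run along its edges, screws at (-45,-45), (-45,45), (45,45), (45,-45) mm for 0, 1, 2, 3
- screw0 (a point): blade head of clamp screw 0 (already through its first round): upright steel blade 28 long x 8 thick x 18 high (its top 68 above the bench) on a round collar 22 across (top 50 above the bench). The point is the blade's centre, 59 above the bench, on the screw's axis; x along the blade (a half turn looks the same), z up. Tightens clockwise from above; its height does not change. Opposite screw 2
- screw1 (a point): blade head of screw 1, as screw 0 but still loose, opposite screw 3. A loose screw spins free (0.03 N m) through an unknown 0.1 to 0.6 rad, then grips: resistance climbs to 0.2 N m over 0.15 rad of springy give, then grows 0.22 N m per rad. It stays where it is left, but for the give. A first-round screw has gone 0.25 rad past grip, a tight one about 0.7
- screw2 (a point): blade head of screw 2, as screw 0, opposite screw 0, already through its first round. Screws 0 and 2 grip at once, within 0.25 rad, at about 0.25 N m, and go tighter from there as the others do
- screw3 (a point): blade head of screw 3, as screw 1, still loose, opposite screw 1
- clamp0 (a point): aluminium clamp toe under screw 0, 42 x 20 x 6 mm, reaching from the screw over the window's rubber rim; the point is on its top near the inner tip, 42 above the bench when loose (40.75 after the first round). Once its screw grips, the toe is drawn down 5 mm per rad of turning (too little to read well; go by feel)
- clamp1 (a point): clamp toe under screw 1, the same as clamp 0
- clamp2 (a point): clamp toe under screw 2, the same as clamp 0
- clamp3 (a point): clamp toe under screw 3, the same as clamp 0
- key_handle (a point): steel T-handled key, loose, about 0.2 kg, 67 high, standing upright in the holder. The point is the centre of its level crossbar (76 along x, 13 thick along y, 16 high), 59 above the key's underside; x along the crossbar, z up. A round stem 16 thick, 30 long joins it to the foot. Seated on a screw, the crossbar's centre is 44 above the blade's top
- key_slot (a point): centre of the underside of the key's foot, a block 46 (x) x 33 (y) x 21 high with a slot open downwards, 34 (x) x 12 (y) and 15 deep, that goes over a screw's blade with the crossbar parallel to it: 2 mm free either side of the blade, so about 0.17 rad of slack either way. z up, x along the slot
- holder: fixed black open box 66 (x) x 53 (y) x 22 mm high, walls and floor 5 thick, pocket 56 x 43 mm, for the key's foot with the crossbar along the holder's x (either way round); origin at the centre of its underside
- wellplate: bystander, loose: white multi-well plate 126 x 84 x 15 mm; origin at its underside centre
- bottle: bystander, loose: amber dropper bottle, 38 across, 70 high; origin at its underside centre
- dish: bystander, loose: glass dish 86 across, 16 high; origin at its underside centre

How it is judged:
By the outcome, as a careful person would: the job done as asked, in the order asked, and still so for the second after the job is handed in, with the robot touching nothing.
It also fails if it takes over 72 s, if anything falls off the work surface, if the arm or the gripper's body presses on something with over 40 N, if the wrist force passes 120 N, or if a joint passes its speed limit or range.

## Robot

A 6-joint arm with a two-finger parallel gripper is mounted at the origin on the work surface. World frame = base frame: x ahead of the robot, y to its left, z up, the work surface at z = 0. Lengths are in m, angles in rad, forces in N, time in s.
With the tool pointing down it reaches from about 0.35 to 0.775 m from the base axis. Payload 5.5 kg.
Tool frame: the origin (TCP) lies midway between the tips of the shut fingers; the grasp point (between the pads) lies 19 mm behind it; z points along the fingers, y is the line along which they close (so a half turn about z gives the same grasp; the last joint's range is limited). The gripper opens to 85 mm and grips with 20 to 120 N. Pads are 22 mm wide; open, the fingers measure 114 mm over their backs; the gripper's body (76 mm by 85 mm) begins 54 mm behind the grasp point. The pads swing forward as they close: fully open they stand 13 mm farther back than shut.
Start: joints at [-1.298, 0.313, 0.046, 1.304, 0, 1.431], TCP at [0.231, -0.527, 0.231] pointing down, gripper open.
Joint ranges: [-2.76, 2.76], [-0.86, 1.69], [-1.03, 1.26], [-2.2, 2.34], [-1.47, 1.5], [-3.14, 3.14]. Speed limits (rad/s): [2.57, 2.57, 3.14, 3.14, 3.14, 3.14].

## Interface

Orientations are given as a unit quaternion [w, x, y, z].
In Python, from workcell import telemetry, imaging, env gives the robot as it stands. The module is installed in compiled form; this text tells all that it offers.
- The arm moves only by the tool step_arm, never from a script. Its argument "moves" is a list of rows, each a list of 3 entries, a list of its own where there are three numbers: the shift along the tool's x, y, z in mm, then the turn, a rotation vector about the tool's x, y, z in rad, then the finger opening in mm, from 0 to 85.4. A call has 1 to 8 rows; each row is the pose to reach, as a shift and turn from the pose commanded when the call began, along the tool's axes at that moment; what a row does not reach only later rows make up. A row lasts 1/12 s, in which the tool goes at most 41.7 mm and 7.16 degrees, less where a joint would pass 70% of its speed; a pose out of reach is approached as far as the arm can. A call with a gripper value outside its range is refused whole. The fingers move at their own pace and stop on an object; "grip_force" is the grip in N (left out, the last holds). Time passes only in rows, so rows that repeat a pose let the fingers close. It gives the time, the measured TCP pose, the force, the opening and the grip force at its end, in the units of the state.
- telemetry.get_state(): the state, without advancing time (a new reading comes with each control period).
- imaging.read_camera(name): name is "scene" or "top" or "wrist"; returns the picture (420x560x3 uint8, red, green, blue); there is no depth.
- imaging.camera_params(name): a dict with "camera_matrix" (3x3 intrinsics, pixels), "pose" (4x4, takes a point from camera to world coordinates). Camera axes: x right, y up, looking along -z (the intrinsics and any distortion apply to the point x, -y, -z); pixel columns grow to the right and rows downward; lengths in m; the calibration is good to about 2 mm. The wrist camera is an equidistant fisheye: a pixel r from the principal point sees the ray r / f radians off the axis. A picture is of the moment at which its call begins: read the wrist's pose just before it. camera_params takes no time and is no camera call; for the wrist camera it gives the pose at the moment of the call.
- env.hand_in(): hands the job in; it is judged then, once.
The state is a dict: "clock": time; "joint_pos": joint angles; "qvel": joint speeds; "tau": joint torques, N m; "tcp_pos": TCP position; "orientation": TCP orientation; "wrist_force": force on the tool from outside, world axes, zero at the start; "ft_torque": the same for the moment, N m; "finger_gap": finger opening in m; "grip_force": force on a finger pad.
Only numpy, scipy, OpenCV 4.12 (cv2) and the standard library are available. Lean on these libraries where they do the work, as an engineer would, in place of code of your own. Each camera call takes 0.05 s, during which the arm holds its last target. There are 200 camera calls.

## Working session

There is one attempt and no reset: what is moved stays moved. The work goes in short steps, Python scripts to look and compute and a tool call to move; the robot and the scene stay as the last step left them, time stands still between calls to the robot, and variables do not carry over. Pictures are saved under pics/ and viewed, at most 10 in all, crops included, and the job is handed in when it is done.

Besides the shell and the picture viewer there is one more tool, called after "Emit:" in YAML: its name, and indented under it one key for each argument. step_arm: Moves the arm, as the interface text tells. Its arguments: {"type":"object","properties":{"moves":{"type":"array"},"grip_force":{"type":"number"}},"required":["moves"]}

```bash
mkdir -p pics; cat > h.py <<'E'
import numpy as np, cv2
from workcell import telemetry, imaging, env
def P(n):
    p=imaging.camera_params(n); return np.array(p["camera_matrix"]),np.array(p["pose"])
def ray(n,uv,kp=None):
    K,T=kp or P(n)
    x=(uv[0]-K[0,2])/K[0,0]; y=(uv[1]-K[1,2])/K[1,1]
    if n=="wrist":
        r=np.hypot(x,y); s=np.sin(r)/r if r>1e-9 else 1; d=np.array([x*s,-y*s,-np.cos(r)])
    else: d=np.array([x,-y,-1.])
    return T[:3,3],T[:3,:3]@d
def onz(n,uv,z,kp=None):
    o,d=ray(n,uv,kp); return o+d*(z-o[2])/d[2]
def proj(n,p,kp=None):
    K,T=kp or P(n); c=T[:3,:3].T@(np.asarray(p)-T[:3,3]); x,y,z=c[0],-c[1],-c[2]
    if n=="wrist":
        r=np.hypot(x,y); t=np.arctan2(r,z); x,y=x/r*t,y/r*t
    else: x,y=x/z,y/z
    return np.array([K[0,0]*x+K[0,2],K[1,1]*y+K[1,2]])
def snap(n,f):
    im=imaging.read_camera(n)[:,:,::-1].copy(); cv2.imwrite(f"pics/{f}.png",im); return im
E
python3 - <<'E'
from h import *
a=snap("top","top0"); b=snap("scene","sc0")
for n in("top","scene","wrist"): print(P(n))
print(telemetry.get_state())
E
```

```text
(array([[410.81940648,   0.        , 285.4380532 ],
       [  0.        , 410.81940648, 212.6398606 ],
       [  0.        ,   0.        ,   1.        ]]), array([[ 0.05548555,  0.96879449, -0.24157522,  0.41583667],
       [-0.99845644,  0.05443486, -0.01102644, -0.00327113],
       [ 0.00246776,  0.24181414,  0.97031945,  0.96932179],
       [ 0.        ,  0.        ,  0.        ,  1.        ]]))
(array([[486.54789999,   0.        , 274.63762211],
       [  0.        , 486.54789999, 208.46089338],
       [  0.        ,   0.        ,   1.        ]]), array([[-0.38870845, -0.56808399,  0.72538701,  1.32645668],
       [ 0.92134007, -0.23437823,  0.31016016,  0.31098955],
       [-0.0061821 ,  0.78888999,  0.61450334,  0.66210182],
       [ 0.        ,  0.        ,  0.        ,  1.        ]]))
(array([[325.1922621 ,   0.        , 282.43329889],
       [  0.        , 325.1922621 , 210.34911351],
       [  0.        ,   0.        ,   1.        ]]), array([[ 0.40011394,  0.8681857 ,  0.29353437,  0.30556034],
       [-0.91646421,  0.37955245,  0.12662262, -0.49314055],
       [-0.00147974, -0.31967722,  0.94752535,  0.37377185],
       [ 0.        ,  0.        ,  0.        ,  1.        ]]))
{'clock': 0.1, 'joint_pos': array([-1.29756577e+00,  3.13912781e-01,  4.51166030e-02,  1.30363356e+00,
       -1.55242224e-05,  1.43121105e+00]), 'qvel': array([-1.18363561e-04, -1.51836504e-03,  3.81858216e-03,  2.79541711e-05,
       -2.27426501e-04, -9.18386559e-04]), 'tau': array([ 2.47364129e-03, -4.81724131e+01,  2.99244887e+01,  1.27204732e-02,
       -1.02056022e-04,  2.05535109e-06]), 'tcp_pos': array([ 0.23055405, -0.5262535 ,  0.23051501]), 'orientation': array([-8.14362427e-04,  9.78773081e-01,  2.04945333e-01, -6.22784620e-05]), 'wrist_force': array([ 0.15591662, -0.64275244,  0.2050012 ]), 'ft_torque': array([ 0.02644465, -0.01064664,  0.01222078]), 'grip_force': 0.0, 'finger_gap': 0.08577546158263268}
```

View pics/top0.png

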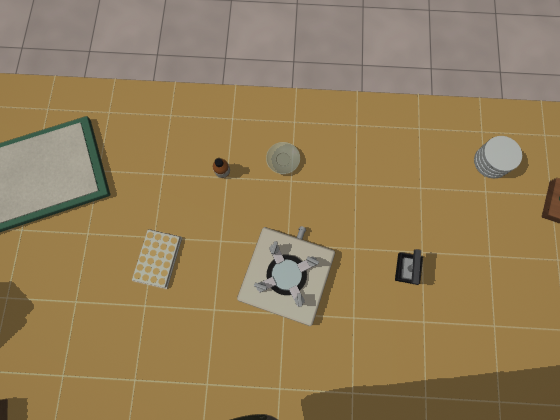

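View pics/sc0.png

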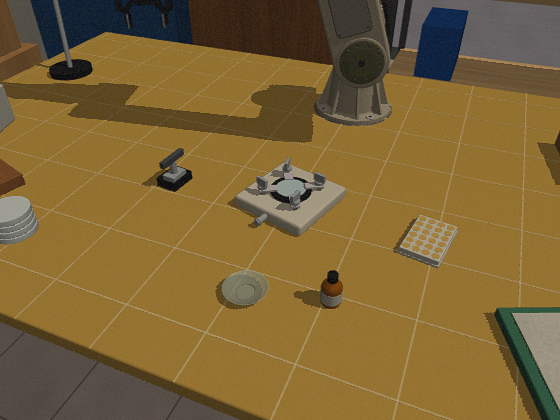

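The top view shows the chamber centred near (287,275) with its stub at (302,232), and the holder and key near (410,267). The bottle, dish and plate are clear of both. The scene view agrees with this.

```bash
python3 - <<'E'
from h import *
im=cv2.imread("pics/top0.png"); kp=P("top")
hsv=cv2.cvtColor(im,cv2.COLOR_BGR2HSV)
# cream box
m=((hsv[...,1]<95)&(hsv[...,2]>110)).astype(np.uint8); m[:, :232]=0; m[:,345:]=0; m[:222]=0; m[335:]=0
m=cv2.morphologyEx(m,cv2.MORPH_CLOSE,np.ones((5,5)))
c=max(cv2.findContours(m,0,2)[0],key=cv2.contourArea)
hull=cv2.convexHull(c); print(cv2.contourArea(hull))
# rim black
d=((hsv[...,2]<50)).astype(np.uint8); d[:, :255]=0; d[:,320:]=0; d[:245]=0; d[305:]=0
c2=max(cv2.findContours(d,0,2)[0],key=cv2.contourArea); e=cv2.fitEllipse(cv2.convexHull(c2)); print(e)
C=onz("top",e[0],.036,kp); print("rim",C)
for uv in [(265,229),(334,248),(313,323),(239,298)]: print(uv,onz("top",uv,.028,kp))
print("stub",onz("top",(302,232),.014,kp))
h=((hsv[...,2]<60)).astype(np.uint8); h[:, :390]=0; h[:,430:]=0; h[:245]=0; h[295:]=0
p=np.argwhere(h)[:,::-1]; print(p.min(0),p.max(0))
cv2.imwrite("pics/crop.png",np.hstack([cv2.resize(im[225:327,235:339],None,fx=5,fy=5,interpolation=2)[:500],cv2.resize(im[240:300,385:441],None,fx=5,fy=5,interpolation=2)[:500] if 0 else cv2.resize(im[240:300,385:441],(280,500),interpolation=2)]))
E
```

```text
9154.0
((301.9935607910156, 279.6239929199219), (6.4767889976501465, 18.858903884887695), 17.38568115234375)
rim [ 0.49519596 -0.03847768  0.036     ]
(265, 229) [0.60815413 0.05294601 0.028     ]
(334, 248) [ 0.57235078 -0.10937344  0.028     ]
(313, 323) [ 0.40223804 -0.06745882  0.028     ]
(239, 298) [0.44719457 0.10053838 0.028     ]
stub [ 0.60868578 -0.0342106   0.014     ]
[395 250] [422 284]
```

View pics/crop.png

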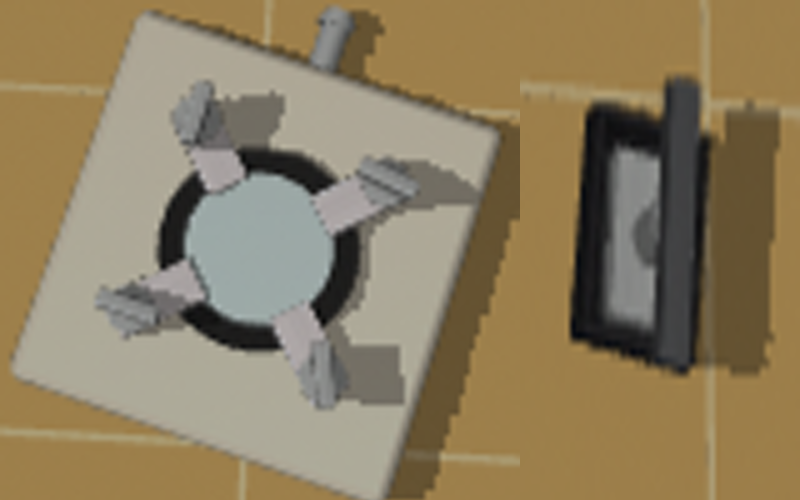

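The crop shows four blades on the clamps and the stub at the top edge. Facing the stub, right is chamber +y, which is screw 2, so 1 (lower left) and 3 (upper right) are loose. The crossbar runs from about (417,249) to (416,284), and the holder's left rim corners are near (399,252) and (396,281). Next I hover over the holder.

```bash
cat >> h.py <<'E'
from scipy.spatial.transform import Rotation as R
def tool():
    s=telemetry.get_state(); q=s["orientation"]; return s,R.from_quat([q[1],q[2],q[3],q[0]])
def go(pos,yaw):
    s,r=tool(); X=np.array([np.cos(yaw),np.sin(yaw),0]);Z=np.array([0,0,-1.]);M=np.stack([X,np.cross(Z,X),Z],1)
    sh=r.inv().apply(np.array(pos)-s["tcp_pos"])*1000; rv=(r.inv()*R.from_matrix(M)).as_rotvec()
    x=r.apply([1,0,0]); print("shift",sh.round(1),"rot",rv.round(4),"| yaw",np.arctan2(x[1],x[0]).round(4),"tcp",s["tcp_pos"].round(4),"q6",s["joint_pos"][5].round(3),"t",s["clock"],"F",s["wrist_force"].round(2),"Tz",s["ft_torque"].round(3),"gap",round(s["finger_gap"],4))
E
python3 - <<'E'
from h import *
for uv in [(417.4,249.4),(416.4,284.2)]: print(onz("top",uv,.072))
for uv in [(399,252.4),(396,280.8)]: print(onz("top",uv,.022))
a,b=onz("top",(417.4,249.4),.072),onz("top",(416.4,284.2),.072)
c=(a+b)/2; print(c); 
yaw=np.arctan2(*(a-b)[1::-1]); print(yaw)
go([c[0],c[1],.17],yaw)
E
```

```text
[ 0.57219493 -0.28805342  0.072     ]
[ 0.49611756 -0.28421977  0.072     ]
[ 0.57147593 -0.26107245  0.022     ]
[ 0.50568576 -0.25349009  0.022     ]
[ 0.53415625 -0.28613659  0.072     ]
-0.050348918238610346
shift [374.4 -98.   60.8] rot [-1.600e-03  2.000e-04  4.632e-01] | yaw 0.4128 tcp [ 0.2306 -0.5263  0.2305] q6 1.431 t 0.1 F [ 0.16 -0.64  0.21] Tz [ 0.026 -0.011  0.012] gap 0.0858
```

Emit:
step_arm:
  moves:
    - [[40,-10,0],[0,0,0.1],85]
    - [[80,-21,0],[0,0,0.2],85]
    - [[120,-31,0],[0,0,0.3],85]
    - [[160,-42,0],[0,0,0.4],85]
    - [[200,-52,10],[0,0,0.463],85]
    - [[240,-63,20],[0,0,0.463],85]
    - [[275,-72,30],[0,0,0.463],85]
    - [[305,-80,30],[0,0,0.463],85]

```text
clock: 0.77
tcp_pos: [0.4788, -0.3281, 0.1988]
orientation: [-0.001, 1.0, -0.024, -0.001]
wrist_force: [-0.4, 0.4, -0.3]
finger_gap: 0.0851
grip_force: 0.0
```

```bash
python3 - <<'E'
from h import *
c=[.5342,-.2861]; go([c[0],c[1],.17],-.05)
E
```

```text
shift [ 53.4 -44.6  28.8] rot [-0.0027  0.0027  0.0012] | yaw -0.0488 tcp [ 0.4788 -0.3281  0.1988] q6 2.451 t 0.7667 F [-0.42  0.4  -0.3 ] Tz [-0.023  0.019  0.019] gap 0.0851
```

Emit:
step_arm:
  moves:
    - [[27,-22,15],[0,0,0],85]
    - [[53,-44,28],[0,0,0],85]
    - [[53,-44,28],[0,0,0],85]
    - [[53,-44,28],[0,0,0],85]

```text
clock: 1.1
tcp_pos: [0.5335, -0.2877, 0.1715]
orientation: [-0.001, 1.0, -0.023, -0.001]
wrist_force: [-0.8, 0.2, 0.2]
finger_gap: 0.0847
grip_force: 0.0
```

```bash
python3 - <<'E'
from h import *
kp=P("wrist"); im=snap("wrist","w1"); go([.5342,-.2861,.045],-.05)
np.savez("w1.npz",K=kp[0],T=kp[1])
E
```

```text
shift [  1.4  -2.8 127.4] rot [-0.0007  0.0019  0.0015] | yaw -0.0485 tcp [ 0.5329 -0.289   0.1724] q6 2.561 t 1.15 F [-0.16 -0.6   0.96] Tz [-0.012  0.009  0.018] gap 0.085
```

View pics/w1.png

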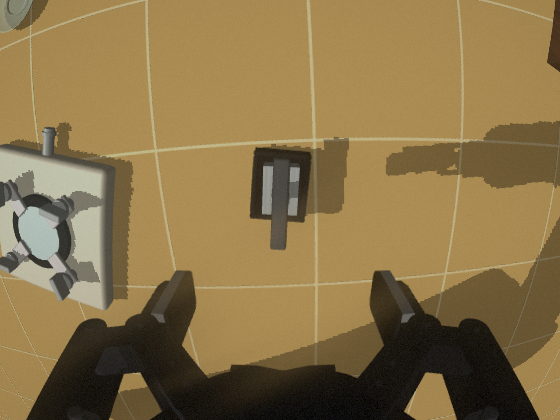

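The wrist view shows the crossbar from (281,159) to (278,248). The holder rim corners are near (257,148), (311,152), (305,222) and (250,217). The fingers straddle it.

```bash
python3 - <<'E'
from h import *
d=np.load("w1.npz"); kp=(d["K"],d["T"]); im=cv2.imread("pics/w1.png")
a=onz("wrist",(281,159),.072,kp); b=onz("wrist",(278,248),.072,kp); print(a,b,np.linalg.norm(a-b),(a+b)/2,np.arctan2(*(a-b)[1::-1]))
c=[onz("wrist",u,.022,kp) for u in [(257,148),(311,152),(305,222),(250,217)]]
print(np.array(c),np.mean(c,0),np.linalg.norm(c[0]-c[3]),np.linalg.norm(c[0]-c[1]))
for p,q in((c[0],c[3]),(c[1],c[2])): print(np.arctan2(*(p-q)[1::-1]))
# refine crossbar: dark gray low saturation region columns per row
hsv=cv2.cvtColor(im,cv2.COLOR_BGR2HSV)
for r in (165,180,200,225,235,245): print(r,[(x,int(hsv[r,x,2])) for x in range(264,300,2)])
E
```

```text
[ 0.57398555 -0.28807969  0.072     ] [ 0.50051709 -0.28199187  0.072     ] 0.07372025565694679 [ 0.53725132 -0.28503578  0.072     ] -0.08267428089432322
[[ 0.57667235 -0.26619463  0.022     ]
 [ 0.57069969 -0.31487645  0.022     ]
 [ 0.5031989  -0.30749249  0.022     ]
 [ 0.51081171 -0.25488534  0.022     ]] [ 0.54034566 -0.28586222  0.022     ] 0.06682457422975063 0.04904683958342747
-0.1700569038700262
-0.10895748841341514
165 [(264, 72), (266, 66), (268, 68), (270, 68), (272, 68), (274, 76), (276, 74), (278, 74), (280, 77), (282, 75), (284, 75), (286, 75), (288, 69), (290, 57), (292, 68), (294, 68), (296, 66), (298, 64)]
180 [(264, 153), (266, 148), (268, 155), (270, 150), (272, 125), (274, 75), (276, 78), (278, 76), (280, 76), (282, 73), (284, 75), (286, 73), (288, 63), (290, 149), (292, 148), (294, 150), (296, 150), (298, 139)]
200 [(264, 146), (266, 150), (268, 151), (270, 128), (272, 73), (274, 79), (276, 79), (278, 77), (280, 77), (282, 75), (284, 79), (286, 72), (288, 77), (290, 146), (292, 146), (294, 149), (296, 148), (298, 55)]
225 [(264, 168), (266, 169), (268, 169), (270, 166), (272, 93), (274, 96), (276, 95), (278, 95), (280, 93), (282, 91), (284, 89), (286, 90), (288, 168), (290, 166), (292, 167), (294, 169), (296, 170), (298, 168)]
235 [(264, 170), (266, 170), (268, 170), (270, 141), (272, 92), (274, 94), (276, 93), (278, 93), (280, 93), (282, 92), (284, 85), (286, 95), (288, 169), (290, 171), (292, 167), (294, 170), (296, 171), (298, 174)]
245 [(264, 173), (266, 168), (268, 171), (270, 97), (272, 89), (274, 91), (276, 89), (278, 89), (280, 87), (282, 87), (284, 76), (286, 141), (288, 174), (290, 171), (292, 171), (294, 172), (296, 171), (298, 172)]
```

Emit:
step_arm:
  moves:
    - [[4,-3,35],[0,0,0.042],85]
    - [[4,-3,70],[0,0,0.042],85]
    - [[4,-3,100],[0,0,0.042],85]
    - [[4,-3,120],[0,0,0.042],85]
    - [[4,-3,127],[0,0,0.042],60]
    - [[4,-3,127],[0,0,0.042],30]
    - [[4,-3,127],[0,0,0.042],5]
    - [[4,-3,127],[0,0,0.042],5]
  grip_force: 30

```text
clock: 1.82
tcp_pos: [0.5382, -0.2885, 0.0485]
orientation: [0.001, 0.999, -0.047, 0.001]
wrist_force: [0.0, -1.1, -0.3]
finger_gap: 0.0382
grip_force: 0.0
```

Emit:
step_arm:
  moves:
    - [[0,0,0],[0,0,0],5]
    - [[0,0,0],[0,0,0],5]
    - [[0,0,0],[0,0,0],5]
    - [[0,0,0],[0,0,0],5]
    - [[0,0,0],[0,0,0],5]
    - [[0,0,0],[0,0,0],5]
  grip_force: 80

```text
clock: 2.32
tcp_pos: [0.5384, -0.287, 0.0481]
orientation: [0.0, 0.999, -0.046, 0.001]
wrist_force: [0.3, 2.3, 7.3]
finger_gap: 0.0116
grip_force: 78.1
```

```bash
python3 - <<'E'
from h import *
kp=P("wrist"); im=snap("wrist","w2"); go([.5342,-.2861,.045],-.05)
np.savez("w2.npz",K=kp[0],T=kp[1])
im=cv2.imread("pics/top0.png")
E
```

```text
shift [-4.3 -0.6  3.1] rot [ 0.0009 -0.0028 -0.0415] | yaw -0.0915 tcp [ 0.5384 -0.2871  0.0481] q6 2.611 t 2.3667 F [0.14 2.14 5.5 ] Tz [ 0.522 -0.023 -0.088] gap 0.0117
```

View pics/w2.png

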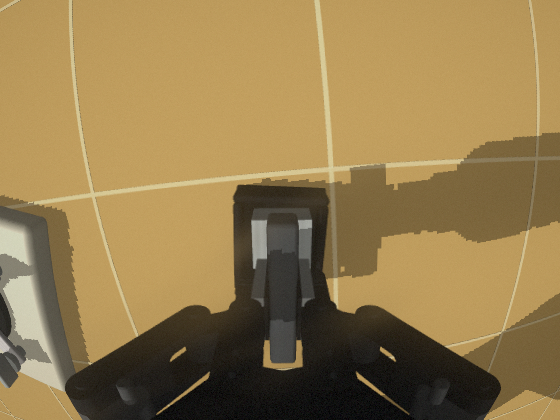

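The key is gripped: the bar runs from (283,213) to (283,362) in the picture, gap 11.7 mm at 78 N. I lift it and swing towards the chamber, turning so the wrist has clockwise range left.

Emit:
step_arm:
  moves:
    - [[0,0,-15],[0,0,0],5]
    - [[0,0,-40],[0,0,0],5]
    - [[0,0,-75],[0,0,0],5]
    - [[0,0,-110],[0,0,0],5]
    - [[0,0,-140],[0,0,0],5]
    - [[0,-15,-152],[0,0,-0.06],5]
    - [[-1,-40,-152],[0,0,-0.15],5]
    - [[-2,-60,-152],[0,0,-0.25],5]

```text
clock: 3.03
tcp_pos: [0.5414, -0.2269, 0.1999]
orientation: [0.001, 0.997, 0.081, 0.001]
wrist_force: [0.1, 0.4, -2.4]
finger_gap: 0.0115
grip_force: 78.7
```

```bash
python3 - <<'E'
from h import *
go([.56,.07,.2],.99)
d=np.load("w2.npz"); kp=(d["K"],d["T"])
for u in [(283,213),(283,362)]: print(onz("wrist",u,.072,kp))
E
```

```text
shift [  66.1 -290.    -0.5] rot [ 0.0027 -0.0012 -0.8286] | yaw 0.1614 tcp [ 0.5414 -0.2269  0.1999] q6 2.447 t 3.0333 F [ 0.08  0.36 -2.4 ] Tz [-0.031  0.019  0.049] gap 0.0115
[ 0.5786122  -0.29064153  0.072     ]
[ 0.49956924 -0.28335931  0.072     ]
```

Emit:
step_arm:
  moves:
    - [[8,-37,0],[0,0,-0.1],5]
    - [[16,-74,0],[0,0,-0.21],5]
    - [[25,-111,0],[0,0,-0.32],5]
    - [[34,-148,0],[0,0,-0.43],5]
    - [[42,-185,0],[0,0,-0.54],5]
    - [[50,-222,0],[0,0,-0.65],5]
    - [[58,-258,0],[0,0,-0.75],5]
    - [[66,-290,0],[0,0,-0.83],5]

```text
clock: 3.7
tcp_pos: [0.5598, 0.0719, 0.1984]
orientation: [0.0, 0.879, 0.477, -0.0]
wrist_force: [0.4, 0.1, -1.9]
finger_gap: 0.0117
grip_force: 78.7
```

Emit:
step_arm:
  moves:
    - [[0,0,0],[0,0,-0.1],5]
    - [[0,0,0],[0,0,-0.22],5]
    - [[0,0,0],[0,0,-0.34],5]
    - [[0,0,0],[0,0,-0.46],5]
    - [[0,0,0],[0,0,-0.58],5]
    - [[0,0,0],[0,0,-0.7],5]
    - [[0,0,0],[0,0,-0.82],5]
    - [[0,0,0],[0,0,-0.94],5]

```text
clock: 4.37
tcp_pos: [0.5601, 0.0697, 0.1982]
orientation: [-0.0, 0.568, 0.823, -0.0]
wrist_force: [0.6, 0.1, -2.2]
finger_gap: 0.0116
grip_force: 78.8
```

Emit:
step_arm:
  moves:
    - [[0,0,0],[0,0,-0.12],5]
    - [[0,0,0],[0,0,-0.24],5]
    - [[0,0,0],[0,0,-0.36],5]
    - [[0,0,0],[0,0,-0.48],5]
    - [[0,0,0],[0,0,-0.6],5]
    - [[0,0,0],[0,0,-0.72],5]
    - [[0,0,0],[0,0,-0.84],5]
    - [[0,0,0],[0,0,-0.96],5]

```text
clock: 5.03
tcp_pos: [0.5601, 0.0696, 0.1982]
orientation: [-0.0, 0.124, 0.992, -0.0]
wrist_force: [0.4, 0.1, -1.6]
finger_gap: 0.0118
grip_force: 78.8
```

Emit:
step_arm:
  moves:
    - [[0,0,0],[0,0,-0.12],5]
    - [[0,0,0],[0,0,-0.24],5]
    - [[0,0,0],[0,0,-0.36],5]
    - [[0,0,0],[0,0,-0.48],5]
    - [[0,0,0],[0,0,-0.6],5]
    - [[0,0,0],[0,0,-0.72],5]
    - [[0,0,0],[0,0,-0.84],5]
    - [[0,0,0],[0,0,-0.96],5]

```text
clock: 5.7
tcp_pos: [0.5601, 0.0696, 0.1982]
orientation: [-0.0, -0.349, 0.937, -0.0]
wrist_force: [-0.2, -0.3, -2.2]
finger_gap: 0.0113
grip_force: 78.8
```

Emit:
step_arm:
  moves:
    - [[0,0,0],[0,0,-0.1],5]
    - [[0,0,0],[0,0,-0.2],5]
    - [[0,0,0],[0,0,-0.24],5]
    - [[0,0,0],[0,0,-0.24],5]
    - [[0,0,0],[0,0,-0.24],5]

```text
clock: 6.12
tcp_pos: [0.5602, 0.0696, 0.1982]
orientation: [-0.0, -0.455, 0.89, -0.0]
wrist_force: [-0.6, 0.3, -2.0]
finger_gap: 0.0115
grip_force: 78.8
```

```bash
python3 - <<'E'
from h import *
kp=P("wrist"); im=snap("wrist","w3"); go([.56,.07,.2],4.1)
np.savez("w3.npz",K=kp[0],T=kp[1])
E
```

```text
shift [-0.1  0.4 -1.8] rot [ 0.     -0.0003 -0.0134] | yaw -2.1966 tcp [0.5602 0.0697 0.1982] q6 -0.963 t 6.1667 F [ 0.14 -1.19 -1.58] Tz [-0.01   0.048 -0.015] gap 0.0121
```

View pics/w3.png

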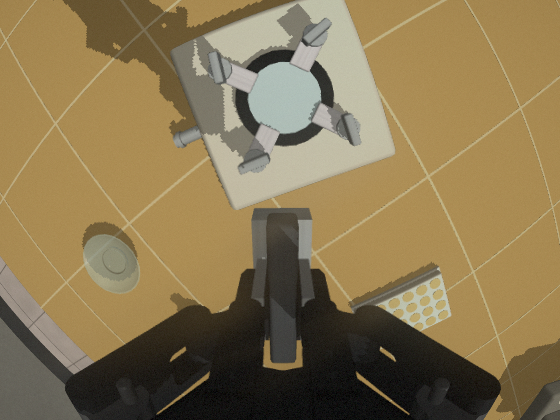

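The chamber is in full view: window centre (284,98), stub (185,137). Blades are near (317,32) [0], (350,128) [1], (253,161) [2] and (218,67) [3].

```bash
python3 - <<'E'
import cv2,numpy as np
im=cv2.imread("pics/w3.png")
t=[cv2.resize(im[y-24:y+24,x-32:x+32],(400,300),interpolation=2) for x,y in[(218,67),(317,32),(253,155),(346,125)]]
cv2.imwrite("pics/w3c.png",np.vstack([np.hstack(t[:2]),np.hstack(t[2:])]))
E
```

```text
(no output)
```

View pics/w3c.png

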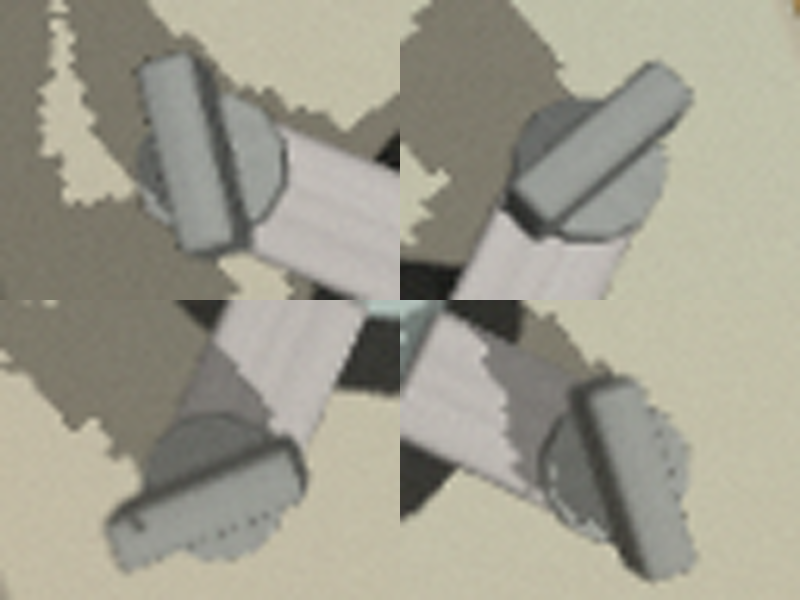

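The tiles show each blade's top face clearly, so I can cast the midpoints of the ends onto z = 68 mm.

```bash
python3 - <<'E'
from h import *
d=np.load("w3.npz"); kp=(d["K"],d["T"])
E={3:((218,67),(166,62),(210,247)),0:((317,32),(273,80),(133,208)),2:((253,155),(116,249),(294,165)),1:((346,125),(212,88),(272,270))}
C={}
for i in range(4):
    c,a,b=E[i]; A,B=[onz("wrist",(c[0]-32+p[0]/6.25-.4,c[1]-24+p[1]/6.25-.4),.068,kp) for p in(a,b)]
    C[i]=(A+B)/2; print(i,C[i][:2].round(4),"len",np.linalg.norm(A-B).round(4),"yaw",np.arctan2(*(A-B)[1::-1])%np.pi)
Q=np.array([C[i][:2] for i in range(4)]); M=np.array([(-45,-45),(-45,45),(45,45),(45,-45)])/1000.
q=Q-Q.mean(0); th=np.arctan2((M[:,0]*q[:,1]-M[:,1]*q[:,0]).sum(),(M*q).sum()); r=np.array([[np.cos(th),-np.sin(th)],[np.sin(th),np.cos(th)]])
F=Q.mean(0)+M@r.T; print("centre",Q.mean(0),"th",th); print(F.round(4)); print((Q-F).round(4))
go([*F[1],.135],1.14+np.pi)
# key bar check in w3
for u in [(283,213),(283,362)]: print(onz("wrist",u,.198+.016+.008,kp))
E
```

```text
0 [ 0.4508 -0.0318] len 0.0266 yaw 0.16675740921196702
1 [0.4751 0.054 ] len 0.0264 yaw 1.3013518222168936
2 [0.5612 0.0293] len 0.0273 yaw 2.9504378717544886
3 [ 0.537  -0.0563] len 0.0266 yaw 1.1655253142632658
centre [ 0.50602838 -0.00120426] th -0.276970343190414
[[ 0.4504 -0.0322]
 [ 0.475   0.0544]
 [ 0.5616  0.0298]
 [ 0.537  -0.0568]]
[[ 0.0004  0.0003]
 [ 0.0001 -0.0004]
 [-0.0005 -0.0005]
 [-0.      0.0005]]
shift [62.2 60.1 63.3] rot [ 0.     -0.0003 -0.195 ] | yaw -2.1966 tcp [0.5602 0.0697 0.1982] q6 -0.963 t 6.1667 F [ 0.14 -1.19 -1.58] Tz [-0.01   0.048 -0.015] gap 0.0121
[0.53571014 0.03695438 0.222     ]
[0.58231837 0.10139541 0.222     ]
```

Emit:
step_arm:
  moves:
    - [[20,20,0],[0,0,-0.1],5]
    - [[42,40,0],[0,0,-0.2],5]
    - [[62,60,0],[0,0,-0.3],5]
    - [[62,60,30],[0,0,-0.356],5]
    - [[62,60,60],[0,0,-0.356],5]
    - [[62,60,80],[0,0,-0.356],5]
    - [[62,60,83],[0,0,-0.356],5]
    - [[62,60,83],[0,0,-0.356],5]

```text
clock: 6.83
tcp_pos: [0.4742, 0.0545, 0.1144]
orientation: [-0.001, -0.606, 0.796, 0.001]
wrist_force: [0.6, -0.1, -1.4]
finger_gap: 0.0115
grip_force: 78.7
```

```bash
python3 - <<'E'
from h import *
go([.475,.0544,.0975],1.3014+np.pi)
a=snap("scene","s4")
K=P("scene"); u=proj("scene",[.475,.0544,.07],K).astype(int); print(u)
c=a[u[1]-40:u[1]+35,u[0]-50:u[0]+50]; b=cv2.resize(c,(600,450),interpolation=2); cv2.imwrite("pics/s4c.png",b)
E
```

```text
shift [-0.1 -0.8 16.9] rot [ 0.0029 -0.0008  0.0001] | yaw -1.84 tcp [0.4742 0.0545 0.1144] q6 -1.355 t 6.8333 F [ 0.64 -0.1  -1.41] Tz [-0.02   0.023 -0.044] gap 0.0115
[319 173]
```

View pics/s4c.png

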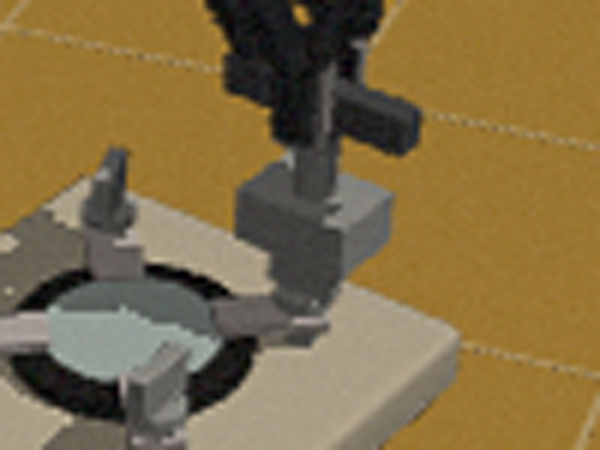

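The foot stands directly above blade 1 and is aligned with it, so I lower in small steps.

Emit:
step_arm:
  moves:
    - [[0,0,3],[0,0,0],5]
    - [[0,0,5],[0,0,0],5]
    - [[0,0,7],[0,0,0],5]
    - [[0,0,7],[0,0,0],5]

```text
clock: 7.22
tcp_pos: [0.4758, 0.0545, 0.1086]
orientation: [0.0, -0.606, 0.795, -0.0]
wrist_force: [0.4, -0.2, -2.0]
finger_gap: 0.0117
grip_force: 78.7
```

```bash
python3 - <<'E'
from h import *
go([.475,.0544,.0975],1.3014+np.pi)
E
```

```text
shift [ 0.3  0.8 11.1] rot [-0.0007  0.0001  0.0008] | yaw -1.8394 tcp [0.4758 0.0545 0.1086] q6 -1.356 t 7.2167 F [ 0.39 -0.2  -1.98] Tz [ 0.017  0.064 -0.019] gap 0.0117
```

Emit:
step_arm:
  moves:
    - [[0,0.5,3],[0,0,0],5]
    - [[0,0.5,6],[0,0,0],5]
    - [[0,0.5,9],[0,0,0],5]
    - [[0,0.5,10.5],[0,0,0],5]
    - [[0,0.5,10.5],[0,0,0],5]
    - [[0,0.5,10.5],[0,0,0],5]

```text
clock: 7.72
tcp_pos: [0.4748, 0.0546, 0.0976]
orientation: [-0.0, -0.606, 0.795, 0.0]
wrist_force: [-0.3, -0.5, -1.5]
finger_gap: 0.0116
grip_force: 78.7
```

```bash
python3 - <<'E'
from h import *
go([.475,.0544,.0975],1.3014+np.pi)
E
```

```text
shift [ 0.1 -0.2  0.1] rot [ 0.0004 -0.0002  0.0007] | yaw -1.8395 tcp [0.4748 0.0546 0.0976] q6 -1.356 t 7.7167 F [-0.3  -0.48 -1.5 ] Tz [ 0.018  0.019 -0.01 ] gap 0.0116
```

Seated with no contact force. Now I turn clockwise in small steps and read the averaged torque.

```bash
cat > tq.py <<'E'
from h import *
T=[];F=[]
for i in range(5):
    imaging.read_camera("top"); s,r=tool(); T.append(s["ft_torque"]); F.append(s["wrist_force"])
x=r.apply([1,0,0]); T=np.array(T)
print("yaw",np.arctan2(x[1],x[0]).round(4),"Tz",T[:,2].mean().round(4),"sd",T[:,2].std().round(4),"F",np.mean(F,0).round(1),"tcp",s["tcp_pos"].round(4),"t",round(s["clock"],2),"q6",s["joint_pos"][5].round(2))
E
python3 tq.py
```

```text
yaw -1.8394 Tz -0.0037 sd 0.0392 F [ 0.4  0.1 -1.6] tcp [0.4751 0.0546 0.0979] t 7.97 q6 -1.36
```

Emit:
step_arm:
  moves:
    - [[0,0,0],[0,0,0.05],5]
    - [[0,0,0],[0,0,0.1],5]
    - [[0,0,0],[0,0,0.15],5]
    - [[0,0,0],[0,0,0.15],5]

```text
clock: 8.3
tcp_pos: [0.4751, 0.0546, 0.0979]
orientation: [0.0, -0.544, 0.839, -0.0]
wrist_force: [0.6, -0.7, -2.3]
finger_gap: 0.0116
grip_force: 78.7
```

```bash
python3 tq.py
```

```text
yaw -1.9885 Tz -0.0158 sd 0.0171 F [ 0.  -0.1 -1.7] tcp [0.4751 0.0546 0.0978] t 8.55 q6 -1.21
```

Emit:
step_arm:
  moves:
    - [[0,0,0],[0,0,0.05],5]
    - [[0,0,0],[0,0,0.1],5]
    - [[0,0,0],[0,0,0.1],5]

```text
clock: 8.8
tcp_pos: [0.4751, 0.0546, 0.0978]
orientation: [0.0, -0.502, 0.865, -0.0]
wrist_force: [1.4, -0.6, -0.8]
finger_gap: 0.012
grip_force: 78.8
```

```bash
python3 tq.py
```

```text
yaw -2.0884 Tz 0.0148 sd 0.0173 F [ 0.7  0.1 -2. ] tcp [0.4751 0.0546 0.0978] t 9.05 q6 -1.11
```

```bash
sed -i 's/T=\[\];F=\[\]/T=[];F=[];U=[]/; s/F.append(s\["wrist_force"\])/F.append(s["wrist_force"]);U.append(s["tau"][5])/; s/"F",np/"tau6",np.round(np.mean(U),4),np.round(np.std(U),4),"F",np/' tq.py; python3 tq.py
```

```text
yaw -2.0891 Tz 0.0285 sd 0.0233 tau6 0.0157 0.0024 F [ 0.3  0.2 -1.8] tcp [0.4751 0.0546 0.0978] t 9.3 q6 -1.11
```

Emit:
step_arm:
  moves:
    - [[0,0,0],[0,0,0.05],5]
    - [[0,0,0],[0,0,0.1],5]
    - [[0,0,0],[0,0,0.1],5]

```text
clock: 9.55
tcp_pos: [0.4751, 0.0546, 0.0978]
orientation: [0.0, -0.458, 0.889, -0.0]
wrist_force: [0.7, 0.2, -2.1]
finger_gap: 0.0114
grip_force: 78.9
```

```bash
python3 tq.py
```

```text
yaw -2.1885 Tz 0.032 sd 0.0297 tau6 0.0751 0.0834 F [ 1.2  0.1 -1.8] tcp [0.4751 0.0546 0.0978] t 9.8 q6 -1.01
```

```bash
sed -i 's/"tau6",np.round(np.mean(U),4),np.round(np.std(U),4)/"tau6",np.round(U,3)/' tq.py
```

Emit:
step_arm:
  moves:
    - [[0,0,0],[0,0,0.05],5]
    - [[0,0,0],[0,0,0.1],5]
    - [[0,0,0],[0,0,0.1],5]

```text
clock: 10.05
tcp_pos: [0.4751, 0.0546, 0.0978]
orientation: [0.0, -0.413, 0.911, -0.0]
wrist_force: [1.0, -0.2, -2.2]
finger_gap: 0.0116
grip_force: 79.7
```

```bash
python3 tq.py
```

```text
yaw -2.2884 Tz 0.1454 sd 0.0113 tau6 [0.352 0.195 0.145 0.133 0.132] F [ 1.   0.  -1.7] tcp [0.4751 0.0546 0.0978] t 10.3 q6 -0.91
```

Emit:
step_arm:
  moves:
    - [[0,0,0],[0,0,0.04],5]
    - [[0,0,0],[0,0,0.08],5]
    - [[0,0,0],[0,0,0.08],5]

```text
clock: 10.55
tcp_pos: [0.4751, 0.0546, 0.0978]
orientation: [0.0, -0.376, 0.926, -0.0]
wrist_force: [1.1, 0.7, -1.4]
finger_gap: 0.0118
grip_force: 80.2
```

```bash
python3 tq.py
```

```text
yaw -2.3685 Tz 0.1649 sd 0.0172 tau6 [0.342 0.219 0.18  0.172 0.171] F [ 1.5  0.  -1.9] tcp [0.4751 0.0546 0.0978] t 10.8 q6 -0.83
```

Emit:
step_arm:
  moves:
    - [[0,0,0],[0,0,0.03],5]
    - [[0,0,0],[0,0,0.06],5]
    - [[0,0,0],[0,0,0.06],5]

```text
clock: 11.05
tcp_pos: [0.4751, 0.0546, 0.0978]
orientation: [0.0, -0.349, 0.937, -0.0]
wrist_force: [2.3, 1.3, -2.2]
finger_gap: 0.0118
grip_force: 80.4
```

```bash
python3 tq.py
```

```text
yaw -2.4287 Tz 0.2043 sd 0.0409 tau6 [0.318 0.225 0.196 0.19  0.19 ] F [ 1.7  0.3 -2. ] tcp [0.4751 0.0546 0.0978] t 11.3 q6 -0.77
```

Emit:
step_arm:
  moves:
    - [[0,0,0],[0,0,0.05],5]
    - [[0,0,0],[0,0,0.1],5]
    - [[0,0,0],[0,0,0.1],5]

```text
clock: 11.55
tcp_pos: [0.4751, 0.0546, 0.0978]
orientation: [0.0, -0.301, 0.954, -0.0]
wrist_force: [2.0, 0.6, -1.5]
finger_gap: 0.0117
grip_force: 80.4
```

```bash
python3 tq.py
```

```text
yaw -2.5285 Tz 0.1705 sd 0.019 tau6 [0.408 0.252 0.204 0.191 0.191] F [ 1.9  0.3 -1.7] tcp [0.4751 0.0546 0.0978] t 11.8 q6 -0.67
```

Emit:
step_arm:
  moves:
    - [[0,0,0],[0,0,0.04],5]
    - [[0,0,0],[0,0,0.08],5]
    - [[0,0,0],[0,0,0.08],5]

```text
clock: 12.05
tcp_pos: [0.4751, 0.0546, 0.0978]
orientation: [0.0, -0.263, 0.965, -0.0]
wrist_force: [2.8, 0.3, -2.5]
finger_gap: 0.0114
grip_force: 80.7
```

```bash
python3 tq.py
```

```text
yaw -2.6086 Tz 0.2337 sd 0.0226 tau6 [0.386 0.262 0.224 0.215 0.213] F [ 2.3  0.5 -1.4] tcp [0.4751 0.0546 0.0978] t 12.3 q6 -0.59
```

Screw 1: it gripped near yaw -2.19, and I took it about 0.42 rad on, including about 0.16 of springy give. I unwind to the middle of the slack, lift, and go to screw 3.

Emit:
step_arm:
  moves:
    - [[0,0,0],[0,0,-0.11],5]
    - [[0,0,0],[0,0,-0.22],5]
    - [[0,0,0],[0,0,-0.33],5]
    - [[0,0,0],[0,0,-0.33],5]
    - [[0,0,-5],[0,0,-0.33],5]
    - [[0,0,-20],[0,0,-0.33],5]
    - [[0,0,-38],[0,0,-0.33],5]
    - [[0,0,-38],[0,0,-0.33],5]

```text
clock: 12.97
tcp_pos: [0.4766, 0.0545, 0.1387]
orientation: [0.002, -0.417, 0.909, -0.001]
wrist_force: [0.9, -1.2, -2.1]
finger_gap: 0.0119
grip_force: 79.0
```

Emit:
step_arm:
  moves:
    - [[12,-32,0],[0,0,-0.1],5]
    - [[24,-64,0],[0,0,-0.2],5]
    - [[36,-96,0],[0,0,-0.303],5]
    - [[44.4,-119.4,0],[0,0,-0.303],5]
    - [[44.4,-119.4,0],[0,0,-0.303],5]
    - [[44.4,-119.4,15],[0,0,-0.303],5]
    - [[44.4,-119.4,20],[0,0,-0.303],5]
    - [[44.4,-119.4,20],[0,0,-0.303],5]

```text
clock: 13.63
tcp_pos: [0.5346, -0.0562, 0.1136]
orientation: [-0.002, -0.55, 0.835, 0.002]
wrist_force: [-0.2, 0.2, -2.2]
finger_gap: 0.012
grip_force: 79.0
```

```bash
python3 - <<'E'
from h import *
kp=P("wrist"); im=snap("wrist","w5"); np.savez("w5.npz",K=kp[0],T=kp[1])
go([.537,-.0568,.0978],1.1655+np.pi)
E
```

```text
shift [-0.1 -2.  16.7] rot [ 0.0033 -0.0006 -0.0008] | yaw -1.9769 tcp [ 0.5352 -0.0561  0.1145] q6 -1.418 t 13.6833 F [ 0.71 -0.16 -1.74] Tz [ 0.003  0.023 -0.056] gap 0.0115
```

View pics/w5.png

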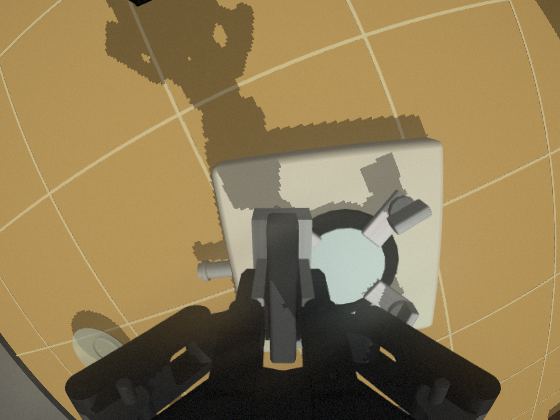

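The key is over screw 3, with the stub to its left at (215,270) and screw 0 clear at (410,212). I let it settle and lower.

Emit:
step_arm:
  moves:
    - [[0,0,0],[0,0,0],5]
    - [[0,0,0],[0,0,0],5]
    - [[0,0,3],[0,0,0],5]
    - [[0,0,5],[0,0,0],5]
    - [[0,0,6.5],[0,0,0],5]
    - [[0,0,6.5],[0,0,0],5]

```text
clock: 14.18
tcp_pos: [0.5365, -0.0567, 0.109]
orientation: [-0.0, -0.55, 0.835, 0.0]
wrist_force: [-0.3, -0.1, -2.5]
finger_gap: 0.0114
grip_force: 79.0
```

```bash
python3 - <<'E'
from h import *
go([.537,-.0568,.0978],1.1655+np.pi)
E
```

```text
shift [-0.1 -0.5 11.2] rot [ 0.0005 -0.0001 -0.0002] | yaw -1.9763 tcp [ 0.5365 -0.0567  0.109 ] q6 -1.419 t 14.1833 F [-0.33 -0.06 -2.52] Tz [0.002 0.006 0.031] gap 0.0114
```

Emit:
step_arm:
  moves:
    - [[0,0,3],[0,0,0],5]
    - [[0,0,6],[0,0,0],5]
    - [[0,0,9],[0,0,0],5]
    - [[0,0,11],[0,0,0],5]
    - [[0,0,11],[0,0,0],5]
    - [[0,0,11],[0,0,0],5]

```text
clock: 14.68
tcp_pos: [0.5365, -0.0568, 0.098]
orientation: [-0.0, -0.55, 0.835, 0.0]
wrist_force: [0.0, 0.7, -1.3]
finger_gap: 0.0117
grip_force: 79.0
```

```bash
sed -i 's/range(5)/range(4)/' tq.py; python3 tq.py
```

```text
yaw -1.9764 Tz -0.0055 sd 0.0465 tau6 [0. 0. 0. 0.] F [-0.2  0.1 -2.1] tcp [ 0.5369 -0.0569  0.0984] t 14.88 q6 -1.42
```

Emit:
step_arm:
  moves:
    - [[0,0,0],[0,0,0.06],5]
    - [[0,0,0],[0,0,0.12],5]
    - [[0,0,0],[0,0,0.2],5]
    - [[0,0,0],[0,0,0.2],5]

```text
clock: 15.22
tcp_pos: [0.5371, -0.0569, 0.0985]
orientation: [0.0, -0.463, 0.886, -0.0]
wrist_force: [1.2, 0.5, -2.0]
finger_gap: 0.0116
grip_force: 79.0
```

```bash
python3 tq.py
```

```text
yaw -2.1748 Tz 0.0046 sd 0.0405 tau6 [0.35  0.105 0.027 0.006] F [ 0.5 -0.3 -2.3] tcp [ 0.537  -0.0569  0.0985] t 15.42 q6 -1.22
```

Emit:
step_arm:
  moves:
    - [[0,0,0],[0,0,0.05],5]
    - [[0,0,0],[0,0,0.1],5]
    - [[0,0,0],[0,0,0.1],5]

```text
clock: 15.67
tcp_pos: [0.537, -0.0568, 0.0985]
orientation: [0.0, -0.419, 0.908, -0.0]
wrist_force: [1.0, -0.3, -1.6]
finger_gap: 0.0115
grip_force: 79.1
```

```bash
python3 tq.py
```

```text
yaw -2.2749 Tz 0.0371 sd 0.0274 tau6 [0.226 0.07  0.022 0.01 ] F [ 1.2 -0.3 -1.6] tcp [ 0.5369 -0.0569  0.0984] t 15.87 q6 -1.12
```

Emit:
step_arm:
  moves:
    - [[0,0,0],[0,0,0.04],5]
    - [[0,0,0],[0,0,0.08],5]
    - [[0,0,0],[0,0,0.08],5]
    - [[0,0,0],[0,0,0.08],5]

```text
clock: 16.2
tcp_pos: [0.5369, -0.0569, 0.0984]
orientation: [0.0, -0.383, 0.924, -0.0]
wrist_force: [0.9, 0.8, -1.2]
finger_gap: 0.0117
grip_force: 79.1
```

```bash
python3 tq.py
```

```text
yaw -2.3556 Tz 0.0158 sd 0.0346 tau6 [0.031 0.016 0.013 0.015] F [ 1.  -0.4 -1.6] tcp [ 0.5368 -0.0569  0.0983] t 16.4 q6 -1.04
```

Emit:
step_arm:
  moves:
    - [[0,0,0],[0,0,0.04],5]
    - [[0,0,0],[0,0,0.08],5]
    - [[0,0,0],[0,0,0.08],5]
    - [[0,0,0],[0,0,0.08],5]

```text
clock: 16.73
tcp_pos: [0.5368, -0.0569, 0.0983]
orientation: [0.0, -0.346, 0.938, -0.0]
wrist_force: [1.7, -0.2, -0.5]
finger_gap: 0.0114
grip_force: 79.1
```

```bash
python3 tq.py
```

```text
yaw -2.4357 Tz 0.0199 sd 0.0416 tau6 [0.034 0.017 0.014 0.016] F [ 1.1 -0.4 -1.7] tcp [ 0.5368 -0.0569  0.0983] t 16.93 q6 -0.96
```

Emit:
step_arm:
  moves:
    - [[0,0,0],[0,0,0.04],5]
    - [[0,0,0],[0,0,0.08],5]
    - [[0,0,0],[0,0,0.08],5]
    - [[0,0,0],[0,0,0.08],5]

```text
clock: 17.27
tcp_pos: [0.5367, -0.0569, 0.0983]
orientation: [-0.0, -0.308, 0.951, -0.0]
wrist_force: [1.4, 0.1, -2.3]
finger_gap: 0.0117
grip_force: 79.1
```

```bash
python3 tq.py
```

```text
yaw -2.5158 Tz -0.0136 sd 0.0385 tau6 [0.034 0.017 0.014 0.016] F [ 1.2  0.1 -2. ] tcp [ 0.5367 -0.0569  0.0983] t 17.47 q6 -0.88
```

Emit:
step_arm:
  moves:
    - [[0,0,0],[0,0,0.04],5]
    - [[0,0,0],[0,0,0.08],5]
    - [[0,0,0],[0,0,0.08],5]
    - [[0,0,0],[0,0,0.08],5]

```text
clock: 17.8
tcp_pos: [0.5367, -0.0568, 0.0983]
orientation: [-0.0, -0.27, 0.963, -0.0]
wrist_force: [1.0, -0.8, -2.0]
finger_gap: 0.0117
grip_force: 79.1
```

```bash
python3 tq.py
```

```text
yaw -2.5957 Tz 0.0291 sd 0.0232 tau6 [0.034 0.017 0.014 0.015] F [ 1.3 -0.3 -2. ] tcp [ 0.5367 -0.0569  0.0983] t 18.0 q6 -0.8
```

Emit:
step_arm:
  moves:
    - [[0,0,0],[0,0,0.04],5]
    - [[0,0,0],[0,0,0.08],5]
    - [[0,0,0],[0,0,0.08],5]
    - [[0,0,0],[0,0,0.08],5]

```text
clock: 18.33
tcp_pos: [0.5367, -0.0568, 0.0983]
orientation: [-0.0, -0.231, 0.973, -0.0]
wrist_force: [0.8, -0.8, -2.7]
finger_gap: 0.0115
grip_force: 79.1
```

```bash
python3 tq.py
```

```text
yaw -2.6758 Tz 0.0082 sd 0.0214 tau6 [0.033 0.018 0.014 0.015] F [ 1.3 -0.1 -1.9] tcp [ 0.5367 -0.0568  0.0982] t 18.53 q6 -0.72
```

Emit:
step_arm:
  moves:
    - [[0,0,0],[0,0,0.04],5]
    - [[0,0,0],[0,0,0.08],5]
    - [[0,0,0],[0,0,0.08],5]
    - [[0,0,0],[0,0,0.08],5]

```text
clock: 18.87
tcp_pos: [0.5367, -0.0568, 0.0983]
orientation: [-0.0, -0.192, 0.981, 0.0]
wrist_force: [1.4, -0.6, -1.2]
finger_gap: 0.0117
grip_force: 79.5
```

```bash
python3 tq.py
```

```text
yaw -2.7557 Tz 0.1109 sd 0.0263 tau6 [0.112 0.096 0.094 0.095] F [ 1.1  0.4 -1.9] tcp [ 0.5367 -0.0568  0.0983] t 19.07 q6 -0.64
```

Emit:
step_arm:
  moves:
    - [[0,0,0],[0,0,0.03],5]
    - [[0,0,0],[0,0,0.06],5]
    - [[0,0,0],[0,0,0.06],5]
    - [[0,0,0],[0,0,0.06],5]

```text
clock: 19.4
tcp_pos: [0.5367, -0.0568, 0.0983]
orientation: [-0.0, -0.163, 0.987, 0.0]
wrist_force: [1.0, -0.1, -2.1]
finger_gap: 0.012
grip_force: 80.1
```

```bash
python3 tq.py
```

```text
yaw -2.8158 Tz 0.1887 sd 0.0294 tau6 [0.183 0.172 0.17  0.171] F [ 1.   0.2 -2.2] tcp [ 0.5367 -0.0568  0.0983] t 19.6 q6 -0.58
```

Emit:
step_arm:
  moves:
    - [[0,0,0],[0,0,0.06],5]
    - [[0,0,0],[0,0,0.12],5]
    - [[0,0,0],[0,0,0.12],5]
    - [[0,0,0],[0,0,0.12],5]

```text
clock: 19.93
tcp_pos: [0.5368, -0.0568, 0.0983]
orientation: [0.0, -0.103, 0.995, 0.0]
wrist_force: [2.0, 1.0, -2.3]
finger_gap: 0.0117
grip_force: 80.1
```

```bash
python3 tq.py
```

```text
yaw -2.9355 Tz 0.1762 sd 0.0274 tau6 [0.193 0.169 0.164 0.165] F [ 1.5  0.4 -2.1] tcp [ 0.5367 -0.0568  0.0983] t 20.13 q6 -0.46
```

Emit:
step_arm:
  moves:
    - [[0,0,0],[0,0,0.06],5]
    - [[0,0,0],[0,0,0.12],5]
    - [[0,0,0],[0,0,0.12],5]
    - [[0,0,0],[0,0,0.12],5]

```text
clock: 20.47
tcp_pos: [0.5368, -0.0567, 0.0983]
orientation: [0.0, -0.044, 0.999, 0.0]
wrist_force: [1.8, 1.0, -2.1]
finger_gap: 0.0117
grip_force: 80.2
```

```bash
python3 tq.py
```

```text
yaw -3.0554 Tz 0.2057 sd 0.0258 tau6 [0.213 0.189 0.185 0.187] F [ 1.6  1.2 -2.6] tcp [ 0.5368 -0.0568  0.0983] t 20.67 q6 -0.34
```

Emit:
step_arm:
  moves:
    - [[0,0,0],[0,0,0.02],5]
    - [[0,0,0],[0,0,0.04],5]
    - [[0,0,0],[0,0,0.06],5]
    - [[0,0,0],[0,0,0.06],5]
    - [[0,0,0],[0,0,0.06],5]

```text
clock: 21.08
tcp_pos: [0.5368, -0.0568, 0.0983]
orientation: [0.0, -0.013, 1.0, -0.0]
wrist_force: [1.7, 1.0, -2.7]
finger_gap: 0.0117
grip_force: 80.6
```

```bash
python3 tq.py
```

```text
yaw -3.1163 Tz 0.2006 sd 0.0512 tau6 [0.25  0.241 0.238 0.238] F [ 1.4  1.4 -2.5] tcp [ 0.5368 -0.0568  0.0983] t 21.28 q6 -0.28
```

Both loose screws have had their first round. Second round goes 2, 0, 3, 1. I unwind, lift and go to screw 2.

Emit:
step_arm:
  moves:
    - [[0,0,0],[0,0,-0.12],5]
    - [[0,0,0],[0,0,-0.24],5]
    - [[0,0,0],[0,0,-0.36],5]
    - [[0,0,0],[0,0,-0.36],5]
    - [[0,0,-5],[0,0,-0.36],5]
    - [[0,0,-20],[0,0,-0.36],5]
    - [[0,0,-38],[0,0,-0.36],5]
    - [[0,0,-38],[0,0,-0.36],5]

```text
clock: 21.95
tcp_pos: [0.5385, -0.0575, 0.1396]
orientation: [0.002, -0.19, 0.982, -0.001]
wrist_force: [0.9, 0.6, -1.9]
finger_gap: 0.0118
grip_force: 78.9
```

Emit:
step_arm:
  moves:
    - [[-11,14,0],[0,0,0.12],5]
    - [[-22,28,0],[0,0,0.24],5]
    - [[-33,42,0],[0,0,0.36],5]
    - [[-44,56,0],[0,0,0.48],5]
    - [[-55.5,70.9,0],[0,0,0.577],5]
    - [[-55.5,70.9,0],[0,0,0.577],5]
    - [[-55.5,70.9,15],[0,0,0.577],5]
    - [[-55.5,70.9,20],[0,0,0.577],5]

```text
clock: 22.62
tcp_pos: [0.5607, 0.0298, 0.1146]
orientation: [-0.001, 0.096, 0.995, -0.0]
wrist_force: [-0.8, 0.1, -2.0]
finger_gap: 0.0118
grip_force: 79.0
```

Emit:
step_arm:
  moves:
    - [[0,0,0],[0,0,0],5]
    - [[0,0,0],[0,0,0],5]
    - [[0,0,3],[0,0,0],5]
    - [[0,0,5],[0,0,0],5]
    - [[0,0,6.5],[0,0,0],5]
    - [[0,0,6.5],[0,0,0],5]

```text
clock: 23.12
tcp_pos: [0.5615, 0.0295, 0.1097]
orientation: [-0.0, 0.096, 0.995, -0.0]
wrist_force: [-0.2, 0.2, -2.3]
finger_gap: 0.0114
grip_force: 79.0
```

```bash
python3 - <<'E'
from h import *
go([.5616,.0298,.0982],2.950)
E
```

```text
shift [-0.1  0.3 11.5] rot [-0.0001 -0.0001 -0.0006] | yaw 2.9494 tcp [0.5615 0.0295 0.1097] q6 0.102 t 23.1167 F [-0.19  0.15 -2.3 ] Tz [ 0.02  -0.021  0.021] gap 0.0114
```

Emit:
step_arm:
  moves:
    - [[0,0,3],[0,0,0],5]
    - [[0,0,6],[0,0,0],5]
    - [[0,0,9],[0,0,0],5]
    - [[0,0,11.5],[0,0,0],5]
    - [[0,0,11.5],[0,0,0],5]
    - [[0,0,11.5],[0,0,0],5]

```text
clock: 23.62
tcp_pos: [0.5613, 0.0298, 0.098]
orientation: [-0.0, 0.096, 0.995, -0.0]
wrist_force: [0.5, 0.3, -1.9]
finger_gap: 0.0116
grip_force: 79.0
```

```bash
python3 tq.py
```

```text
yaw 2.9498 Tz 0.0066 sd 0.0164 tau6 [ 0. -0.  0.  0.] F [-0.  -0.3 -1.9] tcp [0.5617 0.0297 0.0984] t 23.82 q6 0.1
```

Emit:
step_arm:
  moves:
    - [[0,0,0],[0,0,0.05],5]
    - [[0,0,0],[0,0,0.1],5]
    - [[0,0,0],[0,0,0.15],5]
    - [[0,0,0],[0,0,0.18],5]
    - [[0,0,0],[0,0,0.18],5]
    - [[0,0,0],[0,0,0.18],5]

```text
clock: 24.32
tcp_pos: [0.5617, 0.0298, 0.0985]
orientation: [0.0, 0.184, 0.983, 0.0]
wrist_force: [0.1, 0.2, -1.6]
finger_gap: 0.0119
grip_force: 79.0
```

```bash
python3 tq.py
```

```text
yaw 2.7703 Tz 0.0065 sd 0.0121 tau6 [0.018 0.004 0.002 0.003] F [-0.2  0.5 -1.4] tcp [0.5616 0.0298 0.0984] t 24.52 q6 0.28
```

Emit:
step_arm:
  moves:
    - [[0,0,0],[0,0,0.04],5]
    - [[0,0,0],[0,0,0.08],5]
    - [[0,0,0],[0,0,0.08],5]
    - [[0,0,0],[0,0,0.08],5]

```text
clock: 24.85
tcp_pos: [0.5617, 0.0299, 0.0984]
orientation: [0.0, 0.223, 0.975, 0.0]
wrist_force: [1.8, 1.0, -1.8]
finger_gap: 0.0114
grip_force: 79.1
```

```bash
python3 tq.py
```

```text
yaw 2.6906 Tz 0.0349 sd 0.0172 tau6 [0.041 0.025 0.022 0.024] F [ 0.7  1.2 -1.6] tcp [0.5616 0.0299 0.0984] t 25.05 q6 0.36
```

Emit:
step_arm:
  moves:
    - [[0,0,0],[0,0,0.04],5]
    - [[0,0,0],[0,0,0.08],5]
    - [[0,0,0],[0,0,0.08],5]
    - [[0,0,0],[0,0,0.08],5]

```text
clock: 25.38
tcp_pos: [0.5617, 0.0299, 0.0984]
orientation: [0.0, 0.262, 0.965, 0.0]
wrist_force: [1.5, 2.2, -0.5]
finger_gap: 0.0117
grip_force: 79.5
```

```bash
python3 tq.py
```

```text
yaw 2.6106 Tz 0.1193 sd 0.0186 tau6 [0.135 0.119 0.116 0.117] F [ 1.   2.2 -1. ] tcp [0.5617 0.0298 0.0984] t 25.58 q6 0.44
```

Emit:
step_arm:
  moves:
    - [[0,0,0],[0,0,0.03],5]
    - [[0,0,0],[0,0,0.06],5]
    - [[0,0,0],[0,0,0.09],5]
    - [[0,0,0],[0,0,0.12],5]
    - [[0,0,0],[0,0,0.15],5]
    - [[0,0,0],[0,0,0.15],5]
    - [[0,0,0],[0,0,0.15],5]

```text
clock: 26.17
tcp_pos: [0.5617, 0.0298, 0.0984]
orientation: [0.0, 0.334, 0.943, 0.0]
wrist_force: [1.5, 3.0, -1.0]
finger_gap: 0.0116
grip_force: 80.5
```

```bash
python3 tq.py
```

```text
yaw 2.4604 Tz 0.2412 sd 0.0602 tau6 [0.25  0.238 0.237 0.237] F [ 0.9  2.7 -1.1] tcp [0.5617 0.0298 0.0984] t 26.37 q6 0.59
```

Emit:
step_arm:
  moves:
    - [[0,0,0],[0,0,0.04],5]
    - [[0,0,0],[0,0,0.08],5]
    - [[0,0,0],[0,0,0.12],5]
    - [[0,0,0],[0,0,0.16],5]
    - [[0,0,0],[0,0,0.2],5]
    - [[0,0,0],[0,0,0.23],5]
    - [[0,0,0],[0,0,0.25],5]
    - [[0,0,0],[0,0,0.25],5]

```text
clock: 27.03
tcp_pos: [0.5619, 0.0297, 0.0984]
orientation: [0.0, 0.449, 0.893, 0.0]
wrist_force: [1.3, 2.9, -2.0]
finger_gap: 0.0119
grip_force: 81.1
```

```bash
python3 tq.py
```

```text
yaw 2.2104 Tz 0.2919 sd 0.0307 tau6 [0.387 0.323 0.303 0.298] F [ 1.7  2.9 -1.4] tcp [0.5618 0.0298 0.0984] t 27.23 q6 0.84
```

Emit:
step_arm:
  moves:
    - [[0,0,0],[0,0,0.04],5]
    - [[0,0,0],[0,0,0.08],5]
    - [[0,0,0],[0,0,0.12],5]
    - [[0,0,0],[0,0,0.16],5]
    - [[0,0,0],[0,0,0.2],5]
    - [[0,0,0],[0,0,0.23],5]
    - [[0,0,0],[0,0,0.26],5]
    - [[0,0,0],[0,0,0.28],5]

```text
clock: 27.9
tcp_pos: [0.5619, 0.0297, 0.0984]
orientation: [0.0, 0.57, 0.822, 0.0]
wrist_force: [2.2, 2.4, -1.6]
finger_gap: 0.0116
grip_force: 81.8
```

```bash
python3 tq.py
```

```text
yaw 1.9305 Tz 0.3416 sd 0.0222 tau6 [0.396 0.524 0.409 0.364] F [ 3.3  2.7 -1.6] tcp [0.5619 0.0297 0.0984] t 28.1 q6 1.12
```

Screw 2 took 0.49 rad and ended at about 0.35 N m. Next is its opposite, screw 0.

Emit:
step_arm:
  moves:
    - [[0,0,0],[0,0,-0.12],5]
    - [[0,0,0],[0,0,-0.24],5]
    - [[0,0,0],[0,0,-0.36],5]
    - [[0,0,0],[0,0,-0.45],5]
    - [[0,0,0],[0,0,-0.45],5]
    - [[0,0,-8],[0,0,-0.45],5]
    - [[0,0,-25],[0,0,-0.45],5]
    - [[0,0,-38],[0,0,-0.45],5]

```text
clock: 28.77
tcp_pos: [0.5604, 0.0293, 0.1368]
orientation: [-0.001, 0.373, 0.928, -0.001]
wrist_force: [0.7, 0.4, -2.0]
finger_gap: 0.0116
grip_force: 78.9
```

Emit:
step_arm:
  moves:
    - [[0,0,0],[0,0,-0.11],5]
    - [[6,-18,0],[0,0,-0.23],5]
    - [[12,-38,0],[0,0,-0.35],5]
    - [[18,-58,0],[0,0,-0.47],5]
    - [[25,-80,0],[0,0,-0.59],5]
    - [[32,-102,0],[0,0,-0.71],5]
    - [[38,-121.7,0],[0,0,-0.83],5]
    - [[38,-121.7,0],[0,0,-0.928],5]

```text
clock: 29.43
tcp_pos: [0.4453, -0.0331, 0.1362]
orientation: [-0.003, -0.083, 0.997, -0.0]
wrist_force: [-1.0, 1.1, -3.0]
finger_gap: 0.0114
grip_force: 79.1
```

Emit:
step_arm:
  moves:
    - [[0,0,0],[0,0,0],5]
    - [[0,0,0],[0,0,0],5]
    - [[0,0,10],[0,0,0],5]
    - [[0,0,18],[0,0,0],5]
    - [[0,0,23],[0,0,0],5]
    - [[0,0,26.5],[0,0,0],5]
    - [[0,0,26.5],[0,0,0],5]

```text
clock: 30.02
tcp_pos: [0.4495, -0.0318, 0.1088]
orientation: [-0.001, -0.083, 0.997, 0.0]
wrist_force: [-0.4, -0.2, -2.2]
finger_gap: 0.012
grip_force: 79.0
```

```bash
python3 - <<'E'
from h import *
go([.4504,-.0322,.0982],3.308)
E
```

```text
shift [-0.9 -0.6 10.6] rot [ 0.0006 -0.0019 -0.0008] | yaw -2.976 tcp [ 0.4495 -0.0318  0.1088] q6 -0.415 t 30.0167 F [-0.37 -0.24 -2.22] Tz [ 0.006  0.01  -0.028] gap 0.012
```

Emit:
step_arm:
  moves:
    - [[0,0,0],[0,0,0],5]
    - [[0,0,3],[0,0,0],5]
    - [[0,0,6],[0,0,0],5]
    - [[0,0,9],[0,0,0],5]
    - [[0,0,10.5],[0,0,0],5]
    - [[0,0,10.5],[0,0,0],5]
    - [[0,0,10.5],[0,0,0],5]

```text
clock: 30.6
tcp_pos: [0.4499, -0.0321, 0.0992]
orientation: [-0.0, -0.083, 0.997, 0.0]
wrist_force: [0.3, -0.5, -1.9]
finger_gap: 0.0118
grip_force: 79.0
```

```bash
python3 tq.py
```

```text
yaw -2.9754 Tz -0.0033 sd 0.0428 tau6 [0. 0. 0. 0.] F [ 0.1 -0.2 -2.3] tcp [ 0.4502 -0.0322  0.0994] t 30.8 q6 -0.42
```

Emit:
step_arm:
  moves:
    - [[0,0,0],[0,0,0.05],5]
    - [[0,0,0],[0,0,0.1],5]
    - [[0,0,0],[0,0,0.15],5]
    - [[0,0,0],[0,0,0.2],5]
    - [[0,0,0],[0,0,0.24],5]
    - [[0,0,0],[0,0,0.24],5]
    - [[0,0,0],[0,0,0.24],5]

```text
clock: 31.38
tcp_pos: [0.4502, -0.0321, 0.0994]
orientation: [0.0, 0.036, 0.999, -0.0]
wrist_force: [-0.2, -0.3, -1.6]
finger_gap: 0.0116
grip_force: 78.9
```

```bash
python3 tq.py
```

```text
yaw 3.0684 Tz 0.0536 sd 0.015 tau6 [0.068 0.051 0.048 0.048] F [ 0.4 -0.3 -1.7] tcp [ 0.4502 -0.0321  0.0994] t 31.58 q6 -0.18
```

Emit:
step_arm:
  moves:
    - [[0,0,0],[0,0,0.04],5]
    - [[0,0,0],[0,0,0.08],5]
    - [[0,0,0],[0,0,0.08],5]
    - [[0,0,0],[0,0,0.08],5]

```text
clock: 31.92
tcp_pos: [0.4502, -0.0321, 0.0994]
orientation: [0.0, 0.076, 0.997, -0.0]
wrist_force: [0.7, -0.3, -0.6]
finger_gap: 0.0118
grip_force: 79.6
```

```bash
python3 tq.py
```

```text
yaw 2.9885 Tz 0.1472 sd 0.0307 tau6 [0.162 0.146 0.144 0.145] F [ 0.4  0.5 -1.2] tcp [ 0.4502 -0.0321  0.0994] t 32.12 q6 -0.1
```

Emit:
step_arm:
  moves:
    - [[0,0,0],[0,0,0.04],5]
    - [[0,0,0],[0,0,0.08],5]
    - [[0,0,0],[0,0,0.12],5]
    - [[0,0,0],[0,0,0.16],5]
    - [[0,0,0],[0,0,0.2],5]
    - [[0,0,0],[0,0,0.24],5]
    - [[0,0,0],[0,0,0.28],5]
    - [[0,0,0],[0,0,0.32],5]

```text
clock: 32.78
tcp_pos: [0.4504, -0.032, 0.0994]
orientation: [0.0, 0.235, 0.972, 0.0]
wrist_force: [1.3, 0.2, -0.7]
finger_gap: 0.0111
grip_force: 80.8
```

```bash
python3 tq.py
```

```text
yaw 2.6695 Tz 0.3094 sd 0.035 tau6 [0.323 0.609 0.388 0.301] F [ 0.4  1.3 -0.6] tcp [ 0.4504 -0.032   0.0994] t 32.98 q6 0.22
```

Emit:
step_arm:
  moves:
    - [[0,0,0],[0,0,0.05],5]
    - [[0,0,0],[0,0,0.1],5]
    - [[0,0,0],[0,0,0.15],5]
    - [[0,0,0],[0,0,0.2],5]
    - [[0,0,0],[0,0,0.25],5]
    - [[0,0,0],[0,0,0.29],5]
    - [[0,0,0],[0,0,0.32],5]
    - [[0,0,0],[0,0,0.34],5]

```text
clock: 33.65
tcp_pos: [0.4505, -0.0319, 0.0994]
orientation: [0.0, 0.396, 0.918, 0.0]
wrist_force: [1.6, 1.7, -2.2]
finger_gap: 0.0112
grip_force: 81.5
```

```bash
python3 tq.py
```

```text
yaw 2.329 Tz 0.3572 sd 0.0237 tau6 [0.398 0.522 0.407 0.362] F [ 2.2  1.7 -1.7] tcp [ 0.4505 -0.032   0.0994] t 33.85 q6 0.56
```

Screw 0 is done (about 0.355 N m). Third is screw 3.

Emit:
step_arm:
  moves:
    - [[0,0,0],[0,0,-0.12],5]
    - [[0,0,0],[0,0,-0.24],5]
    - [[0,0,0],[0,0,-0.36],5]
    - [[0,0,0],[0,0,-0.45],5]
    - [[0,0,0],[0,0,-0.45],5]
    - [[0,0,-8],[0,0,-0.45],5]
    - [[0,0,-25],[0,0,-0.45],5]
    - [[0,0,-38],[0,0,-0.45],5]

```text
clock: 34.52
tcp_pos: [0.4494, -0.0322, 0.138]
orientation: [-0.001, 0.182, 0.983, -0.0]
wrist_force: [0.6, -0.0, -2.0]
finger_gap: 0.0113
grip_force: 79.0
```

Emit:
step_arm:
  moves:
    - [[0,0,0],[0,0,-0.11],5]
    - [[-20,2,0],[0,0,-0.22],5]
    - [[-40,4,0],[0,0,-0.33],5]
    - [[-60,6,0],[0,0,-0.44],5]
    - [[-78,7,0],[0,0,-0.55],5]
    - [[-89.8,7.5,0],[0,0,-0.66],5]
    - [[-89.8,7.5,0],[0,0,-0.748],5]
    - [[-89.8,7.5,0],[0,0,-0.748],5]

```text
clock: 35.18
tcp_pos: [0.537, -0.0575, 0.1374]
orientation: [-0.0, -0.191, 0.982, -0.0]
wrist_force: [-0.0, 0.3, -2.5]
finger_gap: 0.0115
grip_force: 79.1
```

Emit:
step_arm:
  moves:
    - [[0,0,0],[0,0,0],5]
    - [[0,0,0],[0,0,0],5]
    - [[0,0,10],[0,0,0],5]
    - [[0,0,18],[0,0,0],5]
    - [[0,0,24],[0,0,0],5]
    - [[0,0,28],[0,0,0],5]
    - [[0,0,28],[0,0,0],5]

```text
clock: 35.77
tcp_pos: [0.5354, -0.0567, 0.1077]
orientation: [-0.001, -0.191, 0.982, 0.001]
wrist_force: [-0.8, -0.3, -1.7]
finger_gap: 0.0117
grip_force: 79.1
```

```bash
python3 - <<'E'
from h import *
go([.537,-.0568,.0985],3.527)
E
```

```text
shift [-1.4 -0.7  9.2] rot [ 0.0015 -0.0023 -0.0015] | yaw -2.7577 tcp [ 0.5354 -0.0567  0.1077] q6 -0.639 t 35.7667 F [-0.84 -0.27 -1.68] Tz [-0.008 -0.013 -0.006] gap 0.0117
```

Emit:
step_arm:
  moves:
    - [[0,0,0],[0,0,0],5]
    - [[0,0,0],[0,0,0],5]
    - [[0,0,3],[0,0,0],5]
    - [[0,0,6],[0,0,0],5]
    - [[0,0,9],[0,0,0],5]
    - [[0,0,10.5],[0,0,0],5]
    - [[0,0,10.5],[0,0,0],5]
    - [[0,0,10.5],[0,0,0],5]

```text
clock: 36.43
tcp_pos: [0.5365, -0.057, 0.0986]
orientation: [-0.0, -0.191, 0.982, 0.0]
wrist_force: [1.0, 0.3, -1.6]
finger_gap: 0.0119
grip_force: 79.1
```

```bash
python3 tq.py
```

```text
yaw -2.7574 Tz 0.0379 sd 0.0359 tau6 [0. 0. 0. 0.] F [-0.1 -0.3 -1.9] tcp [ 0.5368 -0.0571  0.099 ] t 36.63 q6 -0.64
```

Emit:
step_arm:
  moves:
    - [[0,0,0],[0,0,0.05],5]
    - [[0,0,0],[0,0,0.1],5]
    - [[0,0,0],[0,0,0.15],5]
    - [[0,0,0],[0,0,0.2],5]
    - [[0,0,0],[0,0,0.24],5]
    - [[0,0,0],[0,0,0.24],5]
    - [[0,0,0],[0,0,0.24],5]

```text
clock: 37.22
tcp_pos: [0.5367, -0.0569, 0.0989]
orientation: [0.0, -0.073, 0.997, 0.0]
wrist_force: [-0.9, 1.4, -0.4]
finger_gap: 0.0117
grip_force: 79.4
```

```bash
python3 tq.py
```

```text
yaw -2.9968 Tz 0.0603 sd 0.0156 tau6 [0.101 0.083 0.081 0.081] F [-0.5  0.9 -1.8] tcp [ 0.5367 -0.057   0.0989] t 37.42 q6 -0.4
```

Emit:
step_arm:
  moves:
    - [[0,0,0],[0,0,0.04],5]
    - [[0,0,0],[0,0,0.08],5]
    - [[0,0,0],[0,0,0.08],5]
    - [[0,0,0],[0,0,0.08],5]

```text
clock: 37.75
tcp_pos: [0.5367, -0.0569, 0.0989]
orientation: [0.0, -0.033, 0.999, 0.0]
wrist_force: [0.2, 1.5, -0.1]
finger_gap: 0.0116
grip_force: 80.2
```

```bash
python3 tq.py
```

```text
yaw -3.0766 Tz 0.2083 sd 0.0166 tau6 [0.198 0.181 0.178 0.18 ] F [-0.3  1.1 -0.3] tcp [ 0.5367 -0.0569  0.0989] t 37.95 q6 -0.32
```

Emit:
step_arm:
  moves:
    - [[0,0,0],[0,0,0.04],5]
    - [[0,0,0],[0,0,0.08],5]
    - [[0,0,0],[0,0,0.12],5]
    - [[0,0,0],[0,0,0.16],5]
    - [[0,0,0],[0,0,0.2],5]
    - [[0,0,0],[0,0,0.24],5]
    - [[0,0,0],[0,0,0.28],5]
    - [[0,0,0],[0,0,0.3],5]

```text
clock: 38.62
tcp_pos: [0.5368, -0.0568, 0.0989]
orientation: [0.0, 0.118, 0.993, 0.0]
wrist_force: [0.0, 1.9, -0.6]
finger_gap: 0.0113
grip_force: 81.4
```

```bash
python3 tq.py
```

```text
yaw 2.907 Tz 0.2809 sd 0.008 tau6 [0.378 0.474 0.349 0.302] F [ 0.3  2.5 -0.2] tcp [ 0.5368 -0.0569  0.0989] t 38.82 q6 -0.02
```

Emit:
step_arm:
  moves:
    - [[0,0,0],[0,0,0.05],5]
    - [[0,0,0],[0,0,0.1],5]
    - [[0,0,0],[0,0,0.15],5]
    - [[0,0,0],[0,0,0.2],5]
    - [[0,0,0],[0,0,0.25],5]
    - [[0,0,0],[0,0,0.29],5]
    - [[0,0,0],[0,0,0.31],5]
    - [[0,0,0],[0,0,0.33],5]

```text
clock: 39.48
tcp_pos: [0.537, -0.0568, 0.0989]
orientation: [0.0, 0.279, 0.96, 0.0]
wrist_force: [1.0, 2.5, -0.2]
finger_gap: 0.0116
grip_force: 82.0
```

```bash
python3 tq.py
```

```text
yaw 2.5767 Tz 0.3417 sd 0.0306 tau6 [0.364 0.514 0.408 0.366] F [ 1.2  3.4 -0.5] tcp [ 0.5369 -0.0569  0.0989] t 39.68 q6 0.31
```

Screw 3 is done. Last is screw 1.

Emit:
step_arm:
  moves:
    - [[0,0,0],[0,0,-0.12],5]
    - [[0,0,0],[0,0,-0.24],5]
    - [[0,0,0],[0,0,-0.36],5]
    - [[0,0,0],[0,0,-0.45],5]
    - [[0,0,0],[0,0,-0.45],5]
    - [[0,0,-8],[0,0,-0.45],5]
    - [[0,0,-25],[0,0,-0.45],5]
    - [[0,0,-38],[0,0,-0.45],5]

```text
clock: 40.35
tcp_pos: [0.5361, -0.0575, 0.1375]
orientation: [-0.001, 0.059, 0.998, -0.0]
wrist_force: [0.1, -0.5, -1.5]
finger_gap: 0.0114
grip_force: 78.9
```

Emit:
step_arm:
  moves:
    - [[0,0,0],[0,0,-0.12],5]
    - [[11,15,0],[0,0,-0.24],5]
    - [[22,30,0],[0,0,-0.36],5]
    - [[33,46,0],[0,0,-0.48],5]
    - [[45,62,0],[0,0,-0.6],5]
    - [[57,79,0],[0,0,-0.72],5]
    - [[69,96,0],[0,0,-0.84],5]
    - [[74.2,103.5,0],[0,0,-0.96],5]

```text
clock: 41.02
tcp_pos: [0.4731, 0.0556, 0.1372]
orientation: [-0.001, -0.412, 0.911, 0.0]
wrist_force: [-0.2, 0.8, -2.8]
finger_gap: 0.0117
grip_force: 79.2
```

Emit:
step_arm:
  moves:
    - [[0,0,0],[0,0,-0.016],5]
    - [[0,0,0],[0,0,-0.016],5]
    - [[0,0,10],[0,0,-0.016],5]
    - [[0,0,18],[0,0,-0.016],5]
    - [[0,0,24],[0,0,-0.016],5]
    - [[0,0,27.5],[0,0,-0.016],5]
    - [[0,0,27.5],[0,0,-0.016],5]
    - [[0,0,27.5],[0,0,-0.016],5]

```text
clock: 41.68
tcp_pos: [0.4746, 0.054, 0.1087]
orientation: [-0.001, -0.416, 0.909, 0.0]
wrist_force: [-0.1, -0.8, -1.9]
finger_gap: 0.0118
grip_force: 79.2
```

```bash
python3 - <<'E'
from h import *
go([.475,.0544,.0985],4.003)
E
```

```text
shift [-0.5 -0.1 10.2] rot [ 0.0008 -0.0008 -0.0022] | yaw -2.2824 tcp [0.4746 0.054  0.1087] q6 -0.914 t 41.6833 F [-0.11 -0.8  -1.89] Tz [-0.002 -0.053  0.028] gap 0.0118
```

Emit:
step_arm:
  moves:
    - [[0,0,0],[0,0,0],5]
    - [[0,0,3],[0,0,0],5]
    - [[0,0,6],[0,0,0],5]
    - [[0,0,9],[0,0,0],5]
    - [[0,0,10.3],[0,0,0],5]
    - [[0,0,10.3],[0,0,0],5]
    - [[0,0,10.3],[0,0,0],5]

```text
clock: 42.27
tcp_pos: [0.4748, 0.0544, 0.0988]
orientation: [-0.0, -0.417, 0.909, 0.0]
wrist_force: [-0.2, -0.9, -1.1]
finger_gap: 0.0118
grip_force: 79.2
```

```bash
python3 tq.py
```

```text
yaw -2.2814 Tz 0.0177 sd 0.022 tau6 [0. 0. 0. 0.] F [ 0.  -0.1 -1.8] tcp [0.475  0.0543 0.0991] t 42.47 q6 -0.91
```

Emit:
step_arm:
  moves:
    - [[0,0,0],[0,0,0.05],5]
    - [[0,0,0],[0,0,0.1],5]
    - [[0,0,0],[0,0,0.15],5]
    - [[0,0,0],[0,0,0.2],5]
    - [[0,0,0],[0,0,0.24],5]
    - [[0,0,0],[0,0,0.24],5]
    - [[0,0,0],[0,0,0.24],5]

```text
clock: 43.05
tcp_pos: [0.4751, 0.0543, 0.0991]
orientation: [0.0, -0.306, 0.952, -0.0]
wrist_force: [0.8, 0.5, -1.9]
finger_gap: 0.0117
grip_force: 79.6
```

```bash
python3 tq.py
```

```text
yaw -2.5207 Tz 0.097 sd 0.0113 tau6 [0.124 0.107 0.104 0.105] F [ 0.5 -0.1 -1.7] tcp [0.475  0.0544 0.0991] t 43.25 q6 -0.68
```

Emit:
step_arm:
  moves:
    - [[0,0,0],[0,0,0.04],5]
    - [[0,0,0],[0,0,0.06],5]
    - [[0,0,0],[0,0,0.06],5]
    - [[0,0,0],[0,0,0.06],5]

```text
clock: 43.58
tcp_pos: [0.4751, 0.0543, 0.0991]
orientation: [0.0, -0.277, 0.961, -0.0]
wrist_force: [0.4, 0.2, -0.1]
finger_gap: 0.0116
grip_force: 80.4
```

```bash
python3 tq.py
```

```text
yaw -2.581 Tz 0.1846 sd 0.0305 tau6 [0.191 0.183 0.182 0.183] F [ 0.6  0.5 -0.8] tcp [0.475  0.0543 0.0991] t 43.78 q6 -0.61
```

Emit:
step_arm:
  moves:
    - [[0,0,0],[0,0,0.04],5]
    - [[0,0,0],[0,0,0.08],5]
    - [[0,0,0],[0,0,0.12],5]
    - [[0,0,0],[0,0,0.16],5]
    - [[0,0,0],[0,0,0.2],5]
    - [[0,0,0],[0,0,0.24],5]
    - [[0,0,0],[0,0,0.28],5]
    - [[0,0,0],[0,0,0.3],5]

```text
clock: 44.45
tcp_pos: [0.4751, 0.0544, 0.0991]
orientation: [0.0, -0.129, 0.992, 0.0]
wrist_force: [0.4, 0.1, -1.2]
finger_gap: 0.0114
grip_force: 81.8
```

```bash
python3 tq.py
```

```text
yaw -2.8804 Tz 0.2939 sd 0.022 tau6 [0.378 0.475 0.348 0.301] F [ 1.1  0.2 -0.3] tcp [0.4751 0.0544 0.0991] t 44.65 q6 -0.32
```

Emit:
step_arm:
  moves:
    - [[0,0,0],[0,0,0.05],5]
    - [[0,0,0],[0,0,0.1],5]
    - [[0,0,0],[0,0,0.15],5]
    - [[0,0,0],[0,0,0.2],5]
    - [[0,0,0],[0,0,0.25],5]
    - [[0,0,0],[0,0,0.29],5]
    - [[0,0,0],[0,0,0.31],5]
    - [[0,0,0],[0,0,0.33],5]

```text
clock: 45.32
tcp_pos: [0.4752, 0.0544, 0.0991]
orientation: [0.0, 0.035, 0.999, 0.0]
wrist_force: [1.7, 0.6, -1.0]
finger_gap: 0.0119
grip_force: 82.6
```

```bash
python3 tq.py
```

```text
yaw 3.0726 Tz 0.3774 sd 0.0262 tau6 [0.363 0.513 0.406 0.365] F [ 1.8  0.8 -1. ] tcp [0.4751 0.0544 0.0991] t 45.52 q6 0.01
```

All four screws are tightened. I unwind, lift and take the key back to the holder.

Emit:
step_arm:
  moves:
    - [[0,0,0],[0,0,-0.12],5]
    - [[0,0,0],[0,0,-0.24],5]
    - [[0,0,0],[0,0,-0.36],5]
    - [[0,0,0],[0,0,-0.45],5]
    - [[0,0,0],[0,0,-0.45],5]
    - [[0,0,-8],[0,0,-0.45],5]
    - [[0,0,-30],[0,0,-0.45],5]
    - [[0,0,-60],[0,0,-0.45],5]

```text
clock: 46.18
tcp_pos: [0.4724, 0.0543, 0.1577]
orientation: [-0.003, -0.188, 0.982, 0.001]
wrist_force: [1.2, -0.5, -1.8]
finger_gap: 0.0117
grip_force: 79.1
```

Emit:
step_arm:
  moves:
    - [[4,-20,0],[0,0,0.06],5]
    - [[12,-58,0],[0,0,0.12],5]
    - [[20,-97,0],[0,0,0.18],5]
    - [[28,-136,0],[0,0,0.24],5]
    - [[36,-175,0],[0,0,0.3],5]
    - [[44,-214,0],[0,0,0.36],5]
    - [[51,-253,0],[0,0,0.42],5]
    - [[58,-290,0],[0,0,0.473],5]

```text
clock: 46.85
tcp_pos: [0.5284, -0.2387, 0.1594]
orientation: [-0.0, 0.05, 0.999, -0.0]
wrist_force: [0.6, 0.4, -1.1]
finger_gap: 0.0113
grip_force: 79.1
```

```bash
python3 - <<'E'
from h import *
go([.5384,-.2871,.08],np.pi-.0915)
E
```

```text
shift [-14.8 -47.1  79.4] rot [-0.0003 -0.0002 -0.0076] | yaw 3.0425 tcp [ 0.5284 -0.2387  0.1594] q6 -0.463 t 46.85 F [ 0.61  0.39 -1.15] Tz [ 0.007 -0.093 -0.012] gap 0.0113
```

Emit:
step_arm:
  moves:
    - [[-7,-23,20],[0,0,0],5]
    - [[-14,-46,45],[0,0,0],5]
    - [[-14,-46,70],[0,0,0],5]
    - [[-14,-46,79],[0,0,0],5]
    - [[-14,-46,79],[0,0,0],5]
    - [[-14,-46,79],[0,0,0],5]
    - [[-14,-46,79],[0,0,0],5]

```text
clock: 47.43
tcp_pos: [0.5391, -0.2832, 0.0817]
orientation: [0.001, 0.046, 0.999, -0.001]
wrist_force: [0.0, -0.9, -2.1]
finger_gap: 0.0117
grip_force: 79.1
```

```bash
python3 - <<'E'
from h import *
go([.5384,-.2871,.0485],np.pi-.0915)
kp=P("wrist"); im=snap("wrist","w8"); im2=snap("scene","s8")
u=proj("scene",[.538,-.287,.03]).astype(int)
c=cv2.resize(im2[u[1]-30:u[1]+25,u[0]-40:u[0]+40],(640,440),interpolation=2); cv2.imwrite("pics/s8c.png",c)
E
```

```text
shift [ 0.4 -3.9 33.2] rot [-0.001   0.0016 -0.0008] | yaw 3.0493 tcp [ 0.5391 -0.2832  0.0817] q6 -0.523 t 47.4333 F [ 0.   -0.94 -2.14] Tz [-0.018  0.056 -0.004] gap 0.0117
```

View pics/s8c.png

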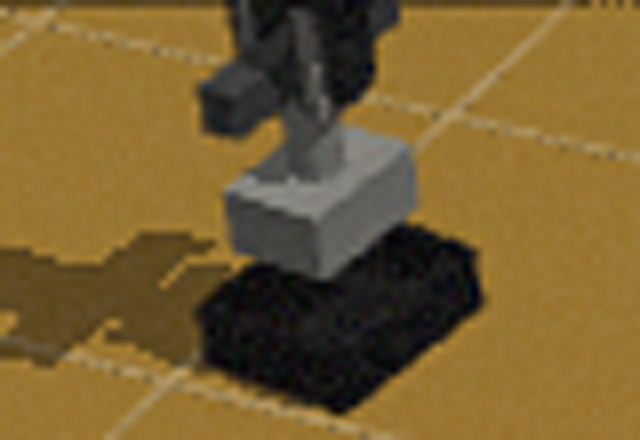

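The key hangs upright above the holder, parallel to it. I shift 4 mm and lower, checking force at the rim and near the floor.

Emit:
step_arm:
  moves:
    - [[0.4,-3.7,0],[0,0,0],5]
    - [[0.4,-3.7,0],[0,0,0],5]
    - [[0.4,-3.7,6],[0,0,0],5]
    - [[0.4,-3.7,12],[0,0,0],5]
    - [[0.4,-3.7,18],[0,0,0],5]
    - [[0.4,-3.7,20],[0,0,0],5]
    - [[0.4,-3.7,20],[0,0,0],5]

```text
clock: 48.12
tcp_pos: [0.5367, -0.2866, 0.0586]
orientation: [-0.001, 0.046, 0.999, 0.001]
wrist_force: [-0.6, -0.1, -1.8]
finger_gap: 0.0116
grip_force: 79.1
```

```bash
python3 - <<'E'
from h import *
go([.5384,-.2871,.0485],np.pi-.0915)
E
```

```text
shift [-1.7 -0.3 10.1] rot [ 0.0012 -0.0021 -0.0014] | yaw 3.0487 tcp [ 0.5367 -0.2866  0.0586] q6 -0.529 t 48.1167 F [-0.62 -0.06 -1.76] Tz [-0.018 -0.054  0.018] gap 0.0116
```

Emit:
step_arm:
  moves:
    - [[0,0,3],[0,0,0],5]
    - [[0,0,6],[0,0,0],5]
    - [[0,0,8],[0,0,0],5]
    - [[0,0,9.5],[0,0,0],5]
    - [[0,0,9.5],[0,0,0],5]
    - [[0,0,9.5],[0,0,0],5]

```text
clock: 48.62
tcp_pos: [0.5376, -0.2872, 0.0504]
orientation: [-0.0, 0.046, 0.999, -0.0]
wrist_force: [-1.3, -0.4, -1.4]
finger_gap: 0.0117
grip_force: 79.1
```

```bash
python3 - <<'E'
from h import *
go([.5384,-.2871,.0482],np.pi-.0915)
E
```

```text
shift [-0.8  0.2  2.2] rot [-0.     -0.0001 -0.0013] | yaw 3.0488 tcp [ 0.5376 -0.2872  0.0504] q6 -0.529 t 48.6167 F [-1.3  -0.44 -1.35] Tz [-0.044  0.018 -0.024] gap 0.0117
```

Emit:
step_arm:
  moves:
    - [[0,0,1],[0,0,0],5]
    - [[0,0,1.8],[0,0,0],5]
    - [[0,0,1.8],[0,0,0],5]
    - [[0,0,1.8],[0,0,0],5]

```text
clock: 48.95
tcp_pos: [0.5376, -0.2872, 0.0487]
orientation: [0.0, 0.046, 0.999, -0.0]
wrist_force: [-0.3, -0.5, -1.8]
finger_gap: 0.0118
grip_force: 79.1
```

Emit:
step_arm:
  moves:
    - [[0,0,0],[0,0,0],14]
    - [[0,0,0],[0,0,0],18]
    - [[0,0,0],[0,0,0],30]
    - [[0,0,0],[0,0,0],50]
    - [[0,0,0],[0,0,0],70]
    - [[0,0,0],[0,0,0],70]
    - [[0,0,0],[0,0,0],70]
    - [[0,0,0],[0,0,0],70]
  grip_force: 20

```text
clock: 49.62
tcp_pos: [0.5377, -0.2873, 0.0488]
orientation: [0.0, 0.046, 0.999, -0.0]
wrist_force: [-0.3, -0.6, -1.1]
finger_gap: 0.07
grip_force: 0.0
```

Emit:
step_arm:
  moves:
    - [[0,0,-10],[0,0,0],70]
    - [[0,0,-30],[0,0,0],70]
    - [[0,0,-65],[0,0,0],70]
    - [[0,0,-100],[0,0,0],70]
    - [[0,0,-135],[0,0,0],70]
    - [[0,0,-150],[0,0,0],70]
    - [[0,0,-150],[0,0,0],70]

```text
clock: 50.2
tcp_pos: [0.5398, -0.2888, 0.205]
orientation: [0.004, 0.046, 0.999, -0.003]
wrist_force: [0.1, -0.4, 0.3]
finger_gap: 0.0698
grip_force: 0.0
```

```bash
python3 - <<'E'
from h import *
go([.5384,-.2871,.0482],np.pi-.0915)
im=snap("scene","s9"); im2=snap("wrist","w9")
cv2.imwrite("pics/fin.png",np.hstack([cv2.resize(im[100:320,140:360],(400,400)),cv2.resize(im2[60:280,170:390],(400,400))]))
E
```

```text
shift [  2.8   2.3 156.7] rot [-0.0049  0.0083 -0.0012] | yaw 3.0489 tcp [ 0.5398 -0.2888  0.205 ] q6 -0.529 t 50.2 F [ 0.05 -0.41  0.28] Tz [ 0.001 -0.022 -0.013] gap 0.0698Traceback (most recent call last):
  File "<stdin>", line 3, in <module>
  File "h.py", line 21, in snap
    im=imaging.read_camera(n)[:,:,::-1].copy(); cv2.imwrite(f"pics/{f}.png",im); return im
       ~~~~~~~~~~~~~~~~~~~^^^
ValueError: 200 camera calls are used up
```

Emit:
step_arm:
  moves:
    - [[0,0,0],[0,0,0],70]
    - [[0,0,0],[0,0,0],70]
    - [[0,0,0],[0,0,0],70]
    - [[0,0,0],[0,0,0],70]

```text
clock: 50.58
tcp_pos: [0.5369, -0.2868, 0.1972]
orientation: [-0.001, 0.046, 0.999, 0.001]
wrist_force: [-0.2, 0.0, 0.0]
finger_gap: 0.0701
grip_force: 0.0
```

```bash
python3 -c "
from workcell import env
print(env.hand_in())"
```

```text
the job is handed in; nothing more can be done
None
```

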